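Hook dropped inductors out from under the riser and put them back in the tray

TASK

A few inductors have slipped in under the bench riser where the gripper cannot follow: with the hook, pull every one of them out onto the open bench in front, and only then take hold of it with the gripper. Set each one flat down in an empty pocket of the component tray, leaving the ones already in their pockets where they are, and put the hook back level in its own tray, as it lay, with its blade toward the same end. Do not disturb the loupe or the steel block.

Things in the scene. Friction and masses are not known exactly. Their poses are not given: they have to be found in the camera images.
- part1: dropped part 1 of up to four (may be absent): black moulded power inductor, a square block 28 x 28 mm and 20 mm high with copper end tabs; about 60 g; origin at the centre of the block, z up. Starts flat on the bench beneath the riser, 30 to 62 mm behind its front edge
- part2: dropped part 2 of up to four (may be absent): black moulded power inductor, a square block 28 x 28 mm and 20 mm high with copper end tabs; about 60 g; origin at the centre of the block, z up. Starts flat on the bench beneath the riser, 30 to 62 mm behind its front edge
- part3: dropped part 3 of up to four (may be absent): black moulded power inductor, a square block 28 x 28 mm and 20 mm high with copper end tabs; about 60 g; origin at the centre of the block, z up. Starts flat on the bench beneath the riser, 30 to 62 mm behind its front edge
- part4: dropped part 4 of up to four (may be absent): black moulded power inductor, a square block 28 x 28 mm and 20 mm high with copper end tabs; about 60 g; origin at the centre of the block, z up. Starts flat on the bench beneath the riser, 30 to 62 mm behind its front edge
- tray_part1: part already standing in pocket 1 of the component tray at the start (may be absent, then that pocket is empty): black moulded power inductor, a square block 28 x 28 mm and 20 mm high with copper end tabs; about 60 g; origin at the centre of the block, z up
- tray_part2: part already standing in pocket 2 of the component tray at the start (may be absent, then that pocket is empty): black moulded power inductor, a square block 28 x 28 mm and 20 mm high with copper end tabs; about 60 g; origin at the centre of the block, z up
- tray_part3: part already standing in pocket 3 of the component tray at the start (may be absent, then that pocket is empty): black moulded power inductor, a square block 28 x 28 mm and 20 mm high with copper end tabs; about 60 g; origin at the centre of the block, z up
- tray_part4: part already standing in pocket 4 of the component tray at the start (may be absent, then that pocket is empty): black moulded power inductor, a square block 28 x 28 mm and 20 mm high with copper end tabs; about 60 g; origin at the centre of the block, z up
- tray_part5: part already standing in pocket 5 of the component tray at the start (may be absent, then that pocket is empty): black moulded power inductor, a square block 28 x 28 mm and 20 mm high with copper end tabs; about 60 g; origin at the centre of the block, z up
- tray_part6: part already standing in pocket 6 of the component tray at the start (may be absent, then that pocket is empty): black moulded power inductor, a square block 28 x 28 mm and 20 mm high with copper end tabs; about 60 g; origin at the centre of the block, z up
- pocket1 (a point): pocket 1 of the component tray: the point where the centre of a seated inductor lies (15 mm above the bench, 2 mm above the tray's upper face); axes are the tray's; the pocket is 33 x 33 mm square, parallel to the tray's sides, 8 mm deep
- pocket2 (a point): pocket 2 of the component tray: the point where the centre of a seated inductor lies (15 mm above the bench, 2 mm above the tray's upper face); axes are the tray's; the pocket is 33 x 33 mm square, parallel to the tray's sides, 8 mm deep
- pocket3 (a point): pocket 3 of the component tray: the point where the centre of a seated inductor lies (15 mm above the bench, 2 mm above the tray's upper face); axes are the tray's; the pocket is 33 x 33 mm square, parallel to the tray's sides, 8 mm deep
- pocket4 (a point): pocket 4 of the component tray: the point where the centre of a seated inductor lies (15 mm above the bench, 2 mm above the tray's upper face); axes are the tray's; the pocket is 33 x 33 mm square, parallel to the tray's sides, 8 mm deep
- pocket5 (a point): pocket 5 of the component tray: the point where the centre of a seated inductor lies (15 mm above the bench, 2 mm above the tray's upper face); axes are the tray's; the pocket is 33 x 33 mm square, parallel to the tray's sides, 8 mm deep
- pocket6 (a point): pocket 6 of the component tray: the point where the centre of a seated inductor lies (15 mm above the bench, 2 mm above the tray's upper face); axes are the tray's; the pocket is 33 x 33 mm square, parallel to the tray's sides, 8 mm deep
- comp_tray: grey component tray, fixed, 130 mm (its x) by 166 mm (its y), 13 mm high, with six square pockets in two rows of three: pockets 1, 2, 3 at tray x = -34 mm and y = -52, 0, +52 mm, pockets 4, 5, 6 at x = +34 mm, same y; origin under its centre. A seated inductor stands 12 mm out of its pocket
- riser: low aluminium bench riser, fixed, 264 mm wide (y), 170 mm deep (x), open front and back, 10 mm side panels; board's underside 74 mm, top 84 mm above the bench: the gripper does not fit below. A jar and a tape roll stand on it, over 60 mm behind the front edge. Origin on the bench at the middle of the front edge; +x points in under it, away from the robot
- hook: reaching hook, loose, 0.15 kg: black handle 80 (x) x 26 (y) x 48 mm high, origin at the centre of its underside; an 8 mm steel rod, axis 30 mm up, runs along +x to a blade 190 mm ahead, 4 mm thick, 36 mm wide (y), from underside level up to 34 mm. Stands level on handle and blade. Lowered behind an inductor, its rod passes above it. Grip the handle across its width from above
- hook_tray: grey open tray of the hook, fixed, 280 mm (its x) by 84 mm (its y), 18 mm high, 5 mm walls and floor; origin under its centre. The hook starts lying level in it with its blade toward the tray's +x end and its handle's origin about 75 mm toward -x from the tray's centre
- loupe: bystander: black eye loupe standing on the bench, 37 mm in diameter, 42 mm high, loose; origin at the centre of its underside
- setting_block: bystander: ground steel block 30 x 50 x 20 mm lying on the bench, loose; origin at the centre of its underside

How it is judged (in metres and radians):
On the way:
1. every dropped inductor is out on the open bench, at least 20 mm (its centre) in front of the riser's front edge (or already over at the tray) ((x of part1 in the frame of riser below -0.02 m or y of part1 in the frame of riser below -0.15 m) and (x of part2 in the frame of riser below -0.02 m or y of part2 in the frame of riser below -0.15 m) and (x of part3 in the frame of riser below -0.02 m or y of part3 in the frame of riser below -0.15 m) and (x of part4 in the frame of riser below -0.02 m or y of part4 in the frame of riser below -0.15 m)), for 0.2 s.
At the end, for the whole second after the job is handed in: Each dropped inductor is seated flat in a pocket (centre within 5 mm sideways, 3 mm in height of its point), those already in the tray are still seated in theirs, and the hook lies level, at rest and released in its tray (35 mm sideways, 30 mm lengthwise), blade toward the +x end (((horizontal distance between part1 and pocket1 below 0.005 m and z of part1 in the frame of pocket1 between -0.003 and 0.003 m) or (horizontal distance between part1 and pocket2 below 0.005 m and z of part1 in the frame of pocket2 between -0.003 and 0.003 m) or (horizontal distance between part1 and pocket3 below 0.005 m and z of part1 in the frame of pocket3 between -0.003 and 0.003 m) or (horizontal distance between part1 and pocket4 below 0.005 m and z of part1 in the frame of pocket4 between -0.003 and 0.003 m) or (horizontal distance between part1 and pocket5 below 0.005 m and z of part1 in the frame of pocket5 between -0.003 and 0.003 m) or (horizontal distance between part1 and pocket6 below 0.005 m and z of part1 in the frame of pocket6 between -0.003 and 0.003 m)) and ((horizontal distance between part2 and pocket1 below 0.005 m and z of part2 in the frame of pocket1 between -0.003 and 0.003 m) or (horizontal distance between part2 and pocket2 below 0.005 m and z of part2 in the frame of pocket2 between -0.003 and 0.003 m) or (horizontal distance between part2 and pocket3 below 0.005 m and z of part2 in the frame of pocket3 between -0.003 and 0.003 m) or (horizontal distance between part2 and pocket4 below 0.005 m and z of part2 in the frame of pocket4 between -0.003 and 0.003 m) or (horizontal distance between part2 and pocket5 below 0.005 m and z of part2 in the frame of pocket5 between -0.003 and 0.003 m) or (horizontal distance between part2 and pocket6 below 0.005 m and z of part2 in the frame of pocket6 between -0.003 and 0.003 m)) and ((horizontal distance between part3 and pocket1 below 0.005 m and z of part3 in the frame of pocket1 between -0.003 and 0.003 m) or (horizontal distance between part3 and pocket2 below 0.005 m and z of part3 in the frame of pocket2 between -0.003 and 0.003 m) or (horizontal distance between part3 and pocket3 below 0.005 m and z of part3 in the frame of pocket3 between -0.003 and 0.003 m) or (horizontal distance between part3 and pocket4 below 0.005 m and z of part3 in the frame of pocket4 between -0.003 and 0.003 m) or (horizontal distance between part3 and pocket5 below 0.005 m and z of part3 in the frame of pocket5 between -0.003 and 0.003 m) or (horizontal distance between part3 and pocket6 below 0.005 m and z of part3 in the frame of pocket6 between -0.003 and 0.003 m)) and ((horizontal distance between part4 and pocket1 below 0.005 m and z of part4 in the frame of pocket1 between -0.003 and 0.003 m) or (horizontal distance between part4 and pocket2 below 0.005 m and z of part4 in the frame of pocket2 between -0.003 and 0.003 m) or (horizontal distance between part4 and pocket3 below 0.005 m and z of part4 in the frame of pocket3 between -0.003 and 0.003 m) or (horizontal distance between part4 and pocket4 below 0.005 m and z of part4 in the frame of pocket4 between -0.003 and 0.003 m) or (horizontal distance between part4 and pocket5 below 0.005 m and z of part4 in the frame of pocket5 between -0.003 and 0.003 m) or (horizontal distance between part4 and pocket6 below 0.005 m and z of part4 in the frame of pocket6 between -0.003 and 0.003 m)) and horizontal distance between tray_part1 and pocket1 below 0.005 m and z of tray_part1 in the frame of pocket1 between -0.003 and 0.003 m and horizontal distance between tray_part2 and pocket2 below 0.005 m and z of tray_part2 in the frame of pocket2 between -0.003 and 0.003 m and horizontal distance between tray_part3 and pocket3 below 0.005 m and z of tray_part3 in the frame of pocket3 between -0.003 and 0.003 m and horizontal distance between tray_part4 and pocket4 below 0.005 m and z of tray_part4 in the frame of pocket4 between -0.003 and 0.003 m and horizontal distance between tray_part5 and pocket5 below 0.005 m and z of tray_part5 in the frame of pocket5 between -0.003 and 0.003 m and horizontal distance between tray_part6 and pocket6 below 0.005 m and z of tray_part6 in the frame of pocket6 between -0.003 and 0.003 m and linear speed of each of part1, part2, part3, part4, hook below 0.02 m/s and y of hook in the frame of hook_tray between -0.035 and 0.035 m and x of hook in the frame of hook_tray between -0.105 and -0.045 m and z of hook in the frame of hook_tray below 0.009 m and angle between hook's own z axis and vertical below 0.06 rad and angle between the x axis of hook and the x axis of hook_tray, either way round below 0.25 rad); the robot touches nothing.
It fails at once if the fingers touch a dropped inductor that is still under the riser ((contact force between the fingers and part1 above 0.5 N and x of part1 in the frame of riser above 0 m and y of part1 in the frame of riser between -0.125 and 0.125 m) or (contact force between the fingers and part2 above 0.5 N and x of part2 in the frame of riser above 0 m and y of part2 in the frame of riser between -0.125 and 0.125 m) or (contact force between the fingers and part3 above 0.5 N and x of part3 in the frame of riser above 0 m and y of part3 in the frame of riser between -0.125 and 0.125 m) or (contact force between the fingers and part4 above 0.5 N and x of part4 in the frame of riser above 0 m and y of part4 in the frame of riser between -0.125 and 0.125 m)).
It fails at once if the loupe or the steel block is moved by more than 30 mm (distance of any of loupe, setting_block from where it was at the start of the episode above 0.03 m).
Of part1, part2, part3, part4 only 3 to 4 are there at a start; the rules pass over those that are not, and their reading is None.
Of tray_part1, tray_part2, tray_part3, tray_part4, tray_part5, tray_part6 only 1 to 2 are there at a start; the rules pass over those that are not, and their reading is None.
At some moment in a run one of part1, part2, part3, part4 may be knocked a few centimetres aside while the robot is not near it.
Once in a run the grip may slacken for a moment while it holds something.
It also fails if it takes over 210 s, if anything falls off the work surface, if the arm or the gripper's body presses on something with over 40 N, if the wrist force passes 120 N, or if a joint passes its speed limit or range.

ROBOT

A 6-joint arm with a two-finger parallel gripper is mounted at the origin on a cart in front of the work surface, level with it; the furniture and walls round the work are solid. World frame = base frame: x ahead of the robot, y to its left, z up, the work surface at z = 0. Lengths are in m, angles in degrees, forces in N, time in s.
With the tool pointing down it reaches from about 0.25 to 0.725 m from the base axis. Payload 9.7 kg.
Tool frame: the origin (TCP) lies at the centre of the arm's flange, where the gripper is bolted on; the fingertips stand bot.tips_ahead ahead of it and the grasp point (between the pads) lies 155 mm ahead of it (bot.tips_ahead is the distance from the TCP to the fingertips, in m); z points along the fingers, y is the line along which they close (so a half turn about z gives the same grasp; the last joint's range is limited). The gripper opens to 85 mm and grips with 20 to 120 N. Pads are 22 mm wide; open, the fingers measure 114 mm over their backs; the gripper's body (76 mm by 85 mm) begins 54 mm behind the grasp point. The pads swing forward as they close: fully open they stand 13 mm farther back than shut.
Start: joints at [-71.62, 4.979, 10.078, 95.1, 0, 90], TCP at [0.173, -0.522, 0.405] pointing down, gripper open.
Joint ranges: [-179.16, 179.16], [-48.56, 103.87], [-65.8, 70.77], [-126.05, 130.52], [-82.76, 87.17], [-180, 180]. Speed limits (degrees/s): [127.2, 127.2, 147.25, 180, 180, 180].

INTERFACE

Orientations are given as [roll, pitch, yaw] about the fixed x, y, z axes, in that order (R = Rz(yaw) Ry(pitch) Rx(roll)).
In Python, from workcell import bot gives the robot as it stands.
- The arm moves only by the tool drive_tool, never from a script. Its argument "plan" is a list of rows, each an object of numbers: "dx", "dy", "dz": the shift along the tool's x, y, z in m; "roll": the turn about the tool's z in rad; "hand": the finger opening in m, from 0 to 0.0854. In form: [{"dx": .., "dy": .., "dz": .., "roll": .., "hand": ..}, ...]. A call has 1 to 20 rows; each row is the pose to reach, as a shift and turn from the pose commanded when the call began, along the tool's axes at that moment; what a row does not reach only later rows make up. A row lasts 1/12 s, in which the tool goes at most 41.7 mm and 7.16 degrees, less where a joint would pass 70% of its speed; a pose out of reach is approached as far as the arm can. A call with a gripper value outside its range is refused whole. The fingers move at their own pace and stop on an object; "force" is the grip in N (left out, the last holds). Time passes only in rows, so rows that repeat a pose let the fingers close. It gives the time, the measured TCP pose, the force and the opening at its end, in the units of the state.
- bot.get_obs(): the state, without advancing time (a new reading comes with each control period).
- bot.camera(name): name is "scene" or "top" or "wrist"; returns a dict with "frame" (420x560x3 uint8, red, green, blue), "z_map" (420x560 float32, m along the optical axis (not along the pixel's ray), 0 where there is no reading), "mtx" (3x3 intrinsics, pixels), "R" (3x3) and "t" (3): a world point X has camera coordinates R X + t. Camera axes: x right, y down, z forward; pixel columns grow to the right and rows downward; lengths in m; the calibration is good to about 2 mm. The wrist camera is an equidistant fisheye: a pixel r from the principal point sees the ray r / f radians off the axis. A picture is of the moment at which its call begins.
- bot.job_done(): hands the job in, once; it reports no verdict.
The state is a dict: "time": time; "q": joint angles; "qd": joint speeds; "joint_efforts": joint torques, N m; "ee_pos": TCP position; "tcp_rot": TCP orientation; "wrist_force": force on the tool from outside, world axes, zero at the start; "torque": the same for the moment, N m; "opening": finger opening in m.
Only numpy, scipy, OpenCV 4.12 (cv2) and the standard library are available. Lean on these libraries where they do the work, as an engineer would, in place of code of your own. Each camera call takes 0.05 s, during which the arm holds its last target. There are 200 camera calls.

## Working session

There is one attempt and no reset: what is moved stays moved. The work goes in short steps, Python scripts to look and compute and a tool call to move; the robot and the scene stay as the last step left them, time stands still between calls to the robot, and variables do not carry over. Pictures are saved under pics/ and viewed, on a budget of 14 in all, crops included, one or two more only if the job needs it, and the job is handed in when it is done.

Besides the shell and the picture viewer there is one more tool, called after "Request:" by a JSON object that holds its "api" and its "payload". drive_tool: Moves the arm, as the interface text tells. Its arguments: {"type":"object","properties":{"plan":{"type":"array","items":{"type":"object","properties":{"dx":{"type":"number"},"dy":{"type":"number"},"dz":{"type":"number"},"roll":{"type":"number"},"hand":{"type":"number"}}}},"force":{"type":"number"}},"required":["plan"]}

```bash
mkdir -p pics; ls; python3 - <<'E'
from workcell import bot
import cv2,numpy as np
print(bot.get_obs(),bot.tips_ahead)
for n in ("scene","top"):
    c=bot.camera(n); cv2.imwrite(f"pics/{n}0.png",c["frame"][:,:,::-1]); np.savez(f"/tmp/{n}0.npz",**c)
    print(n,c["mtx"],c["R"],c["t"],-c["R"].T@c["t"])
E
```

```text
pics
{'time': 0.0, 'q': array([-7.16208583e+01,  5.01129429e+00,  1.00323699e+01,  9.50957569e+01,
        5.65826728e-04,  9.00015547e+01]), 'qd': array([ 0.06260434, -0.00940336, -0.12291475,  0.04448307, -0.02205   ,
       -0.01457057]), 'joint_efforts': array([-8.11063128e-04, -5.20388067e+01,  4.64808333e+01,  1.62341277e-02,
       -4.12153281e-05,  1.10682143e-05]), 'ee_pos': array([ 0.17342201, -0.52195664,  0.40396236]), 'tcp_rot': array([-1.79925319e+02, -5.63799816e-04,  1.83775863e+01]), 'wrist_force': array([-0.13096394,  0.17009934,  0.73513183]), 'torque': array([-0.01382623, -0.06619468,  0.02459567]), 'opening': 0.08523809384522374} 0.1734
scene [[518.1489654    0.         280.73462013]
 [  0.         518.1489654  207.80728187]
 [  0.           0.           1.        ]] [[-0.7957784  -0.60520811  0.02144461]
 [-0.36575679  0.45210165 -0.81352693]
 [ 0.48265795 -0.65523067 -0.58113171]] [0.44084898 0.22430023 1.22019766] [-0.15608068  0.96490981  0.882116  ]
top [[539.72935019   0.         269.33986507]
 [  0.         539.72935019 205.87178108]
 [  0.           0.           1.        ]] [[ 6.69704413e-03 -9.99977555e-01 -1.96981720e-04]
 [-9.91039807e-01 -6.61090773e-03 -1.33403134e-01]
 [ 1.33398837e-01  1.08862340e-03 -9.91061837e-01]] [0.01515382 0.54501696 1.84532896] [0.29386728 0.01674767 1.90154507]
```

View pics/scene0.png

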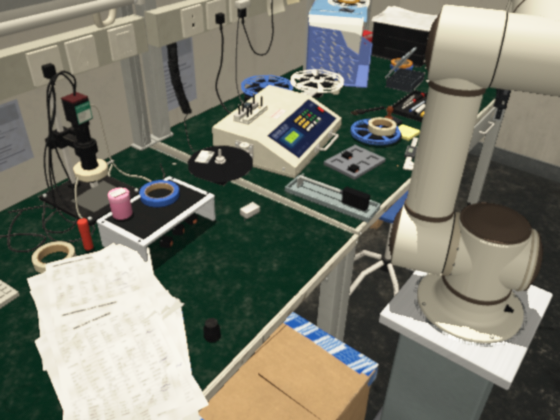

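View pics/top0.png

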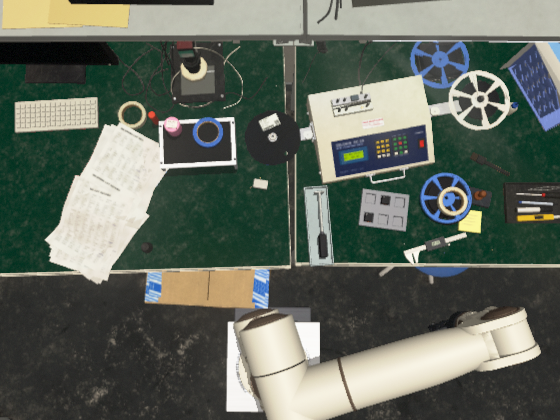

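The scene view shows the riser (about 155,225) with parts under its front, the block (250,210), the hook tray (335,197), the component tray (355,160) and the loupe (211,328). The top view shows the riser at (198,142), the hook tray at (318,225), the component tray at (384,210), the block at (261,184) and the loupe at (147,247). Next I'll measure these with depth.

```bash
cat > h.py <<'E'
import numpy as np,cv2
def cloud(c):
    z=c["z_map"].astype(float); K=c["mtx"]; v,u=np.indices(z.shape)
    P=np.stack([(u-K[0,2])/K[0,0]*z,(v-K[1,2])/K[1,1]*z,z],-1)
    W=(P-c["t"])@c["R"]; W[z==0]=np.nan; return W
def ray(c,u,v,h):
    K=c["mtx"]; d=np.array([(u-K[0,2])/K[0,0],(v-K[1,2])/K[1,1],1])@c["R"]; o=-c["R"].T@c["t"]
    return o+d*(h-o[2])/d[2]
def rect(P):
    r=cv2.minAreaRect(P[:,:2].astype(np.float32)*1000); return np.round(r[0],1),np.round(r[1],1),round(r[2],1)
def comps(mask,n=5):
    k,l,s,ce=cv2.connectedComponentsWithStats(mask.astype(np.uint8)); return [(l==i,s[i],ce[i]) for i in range(1,k) if s[i][4]>=n]
E
python3 - <<'E'
from h import *
for n in("top","scene"):
    c=dict(np.load(f"/tmp/{n}0.npz")); W=cloud(c); x,y,z=W[...,0],W[...,1],W[...,2]
    roi=(x>.2)&(x<.8)&(y>-.45)&(y<.6)
    print(n,"bench z",np.nanmedian(z[roi&(abs(z)<.02)]))
    for lab,lo,hi in(("riser",.07,.1),("low",.009,.065)):
        for m,s,ce in comps(roi&(z>lo)&(z<hi),25): print(lab,s[:4],ce.round(),*rect(W[m]),W[m].mean(0).round(3))
    np.set_printoptions(linewidth=200)
c=dict(np.load("/tmp/top0.npz"))
a=cv2.resize(c["frame"][180:270,295:415],None,fx=5,fy=5,interpolation=3)
c=dict(np.load("/tmp/scene0.npz"))
b=cv2.resize(c["frame"][180:270,90:220],None,fx=5,fy=5,interpolation=3)
cv2.imwrite("pics/crop1.png",np.vstack([a[:300,:600],b[120:420,:600]])[:,:,::-1])
E
```

```text
top bench z 0.000716318127163185
riser [159 130  78  39] [196. 149.] [739.8 269.1] [133.6 265.4] 3.2 [0.734 0.272 0.084]
riser [245 130 162  42] [329. 149.] [ 731.4 -172.5] [554.6 136.7] 89.9 [ 0.738 -0.184  0.089]
low [100 133  69 148] [126. 191.] [542.5 488.7] [514.9 222.4] 0.0 [0.596 0.518 0.041]
low [311 138  94  46] [361. 170.] [ 679.6 -279.8] [343.8 145. ] 78.2 [ 0.671 -0.3    0.051]
low [253 178  15  11] [260. 183.] [629.6  51.5] [49.7 33.2] 81.9 [0.628 0.052 0.018]
low [304 185  25  47] [312. 201.] [ 543.4 -149.1] [163.6  85.7] 3.5 [ 0.567 -0.13   0.015]
low [360 189  43  42] [380. 210.] [ 537.2 -378.9] [155.7 136.2] 82.7 [ 0.538 -0.373  0.015]
low [314 190  17  67] [322. 232.] [ 488.2 -164.1] [234.9  41.5] 4.8 [ 0.456 -0.163  0.042]
low [326 197   5  29] [328. 211.] [ 530.7 -187.2] [100.6  11.8] 3.4 [ 0.53  -0.189  0.015]
low [308 227  26  39] [322. 251.] [ 406.4 -158.7] [128.2  88. ] 5.3 [ 0.39  -0.165  0.016]
low [141 240  11  13] [146. 246.] [401.7 447.4] [34.6 33.7] 60.8 [0.401 0.444 0.034]
scene bench z 0.0027559588522059254
riser [239 110  83  53] [285. 139.] [ 725.  -
[... 564 characters left out ...]
 0.538 -0.367  0.016]
low [213 181  15   5] [221. 183.] [768.8  14.1] [41.6 30.8] 0.4 [0.764 0.022 0.037]
low [195 201  20  18] [207. 210.] [717.  139.9] [66.  15.7] 4.8 [0.706 0.142 0.031]
low [240 202  20  15] [249. 209.] [631.   49.3] [55.1 33.6] 83.4 [0.628 0.052 0.019]
low [184 213  14  10] [191. 218.] [730.7 184.3] [26.2 30.7] 0.7 [0.727 0.185 0.018]
low [172 224  12   9] [178. 228.] [722.6 240.3] [31.  26.5] 48.5 [0.72  0.242 0.019]
low [ 39 233 169 177] [131. 310.] [544.2 479.8] [240.3 511.5] 90.0 [0.572 0.523 0.043]
low [159 235  14  11] [165. 240.] [709.3 294.5] [30.  33.8] 28.2 [0.707 0.298 0.019]
low [203 318  17  23] [211. 329.] [401.6 446.8] [34.9 32.1] 78.3 [0.398 0.45  0.031]
```

View pics/crop1.png

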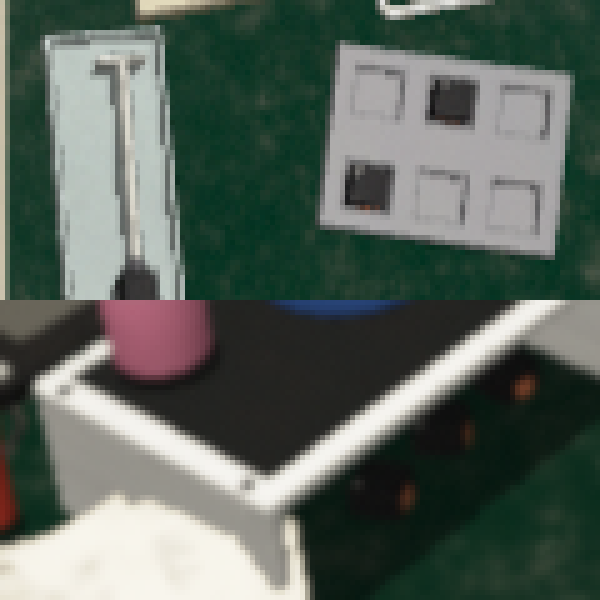

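The crop shows two seated parts, one in the top-middle pocket and one in the bottom-left, so four pockets are empty. Three dropped parts are visible under the riser near (0.73,0.19), (0.72,0.24) and (0.71,0.30). A fourth could be hidden behind the left panel. I'll move over the trays for close measurements first.

```bash
cat >> h.py <<'E'
def go(x,y,z,yaw):
    from workcell import bot
    o=bot.get_obs(); a=np.radians(o["tcp_rot"][2]); d=np.array([x,y,z])-o["ee_pos"]
    ex=[np.cos(a),np.sin(a)]; ey=[np.sin(a),-np.cos(a)]
    r=(a-np.radians(yaw)+np.pi)%(2*np.pi)-np.pi
    n=max(np.linalg.norm(d)/.0417,abs(r)/.125)
    print("to",np.round([x,y,z,yaw],4),"dx %.4f dy %.4f dz %.4f roll %.4f rows>=%.1f"%(d[:2]@ex,d[:2]@ey,-d[2],r,n))
E
python3 - <<'E'
from h import *
from workcell import bot
c=bot.camera("wrist"); R=c["R"]; o=bot.get_obs()
print(c["mtx"],-R.T@c["t"]-o["ee_pos"],R)
go(.50,-.38,.36,0)
c=dict(np.load("/tmp/top0.npz")); W=cloud(c); x,y,z=W[...,0],W[...,1],W[...,2]
m=(z>.043)&(z<.06)&(x<.5)&(x>.3)&(abs(y+.16)<.06); print("handle",rect(W[m]),W[m].mean(0))
m=(z>.076)&(z<.092)&(x>.64)&(x<.9)&(y>.1)&(y<.42); k=comps(m,100)[0][0]; print("riser",rect(W[k]))
xs=[(W[k&(np.indices(k.shape)[1]==u)][:,:2][np.argmin(W[k&(np.indices(k.shape)[1]==u)][:,0])]) for u in range(162,234,3)]; print(np.polyfit([p[1] for p in xs],[p[0] for p in xs],1))
m=(z>.03)&(x>.62)&(x<.7)&(y>.36)&(y<.45); print("paper",np.nanmax(z[(x>.55)&(x<.66)&(y>.3)&(y<.36)]),np.nanmax(z[(x>.5)&(x<.67)&(y>.36)&(y<.42)]), [round(float(np.nanmin(y[(x>a)&(x<a+.03)&(z>.012)&(y>.3)&(y<.5)])),3) for a in np.arange(.4,.67,.03)])
E
```

```text
[[325.1922621    0.         275.88423628]
 [  0.         325.1922621  215.49890511]
 [  0.           0.           1.        ]] [ 0.07903051  0.02713157 -0.0297028 ] [[ 0.31605168 -0.94874012 -0.00187343]
 [-0.89601502 -0.29913545  0.32813879]
 [-0.31187885 -0.10203019 -0.94462766]]
to [ 0.5  -0.38  0.36  0.  ] dx 0.3547 dy -0.0317 dz 0.0441 roll 0.3208 rows>=8.6
handle (array([ 429.5, -164.8]), array([118.3,  26.2]), 6.2) [ 0.41063306 -0.16626206  0.05171604]
riser (array([759.9, 270.4]), array([172.1, 265. ]), 3.6)
[-0.05605422  0.6918362 ]
paper 0.016126035739880043 0.09535144872956051 [0.358, 0.392, 0.374, 0.301, 0.376, 0.31, 0.331, 0.351, 0.355, 0.3]
```

Request:
{"api": "drive_tool", "payload": {"plan": [{"dx": 0.355, "dy": -0.032, "dz": 0.044, "roll": 0.321, "hand": 0.085}, {"dx": 0.355, "dy": -0.032, "dz": 0.044, "roll": 0.321}, {"dx": 0.355, "dy": -0.032, "dz": 0.044, "roll": 0.321}, {"dx": 0.355, "dy": -0.032, "dz": 0.044, "roll": 0.321}, {"dx": 0.355, "dy": -0.032, "dz": 0.044, "roll": 0.321}, {"dx": 0.355, "dy": -0.032, "dz": 0.044, "roll": 0.321}, {"dx": 0.355, "dy": -0.032, "dz": 0.044, "roll": 0.321}, {"dx": 0.355, "dy": -0.032, "dz": 0.044, "roll": 0.321}, {"dx": 0.355, "dy": -0.032, "dz": 0.044, "roll": 0.321}, {"dx": 0.355, "dy": -0.032, "dz": 0.044, "roll": 0.321}, {"dx": 0.355, "dy": -0.032, "dz": 0.044, "roll": 0.321}, {"dx": 0.355, "dy": -0.032, "dz": 0.044, "roll": 0.321}, {"dx": 0.355, "dy": -0.032, "dz": 0.044, "roll": 0.321}]}}

```text
invalid input at $.plan[1]: expected keys dx, dy, dz, roll, hand
```

```bash
cat >> h.py <<'E'
def fcloud(c):
    z=c["z_map"].astype(float); K=c["mtx"]; v,u=np.indices(z.shape)
    a,b=(u-K[0,2])/K[0,0],(v-K[1,2])/K[1,1]; r=np.hypot(a,b)+1e-9; t=np.tan(r)/r
    W=(np.stack([a*t*z,b*t*z,z],-1)-c["t"])@c["R"]; W[z==0]=np.nan; return W
def frays(c,uv,h):
    uv=np.asarray(uv,float).reshape(-1,2); K=c["mtx"]; a,b=(uv[:,0]-K[0,2])/K[0,0],(uv[:,1]-K[1,2])/K[1,1]
    r=np.hypot(a,b)+1e-9; s=np.sin(r)/r; d=np.stack([a*s,b*s,np.cos(r)],-1)@c["R"]; o=-c["R"].T@c["t"]
    return o+d*((h-o[2])/d[:,2])[:,None]
E
python3 - <<'E'
from h import *
from workcell import bot
c=bot.camera("wrist"); np.savez("/tmp/w1.npz",**c); print(bot.get_obs()["ee_pos"],bot.get_obs()["tcp_rot"])
cv2.imwrite("pics/w1.png",c["frame"][:,:,::-1])
W=fcloud(c); x,y,z=W[...,0],W[...,1],W[...,2]; print(np.nanmedian(z[(abs(z)<.008)&(x>.3)&(x<.7)]))
for lo,hi in((.009,.018),(.020,.031)):
  for m,s,ce in comps((z>lo)&(z<hi)&(x>.4)&(x<.7)&(y<-.2)&(y>-.5),60): print(lo,s,rect(W[m]),W[m].mean(0))
m=(z>.043)&(z<.06)&(x<.5)&(x>.3)&(abs(y+.16)<.06); print("handle",rect(W[m]),W[m].mean(0))
E
```

```text
[ 0.17342703 -0.5219442   0.40424086] [-1.79951094e+02 -2.65929627e-03  1.83778348e+01]
0.0023679523466024403
handle (array([0., 0.]), array([0., 0.]), 0.0) [nan nan nan]<stdin>:8: RuntimeWarning: Mean of empty slice.
  ret = um.true_divide(
```

View pics/w1.png

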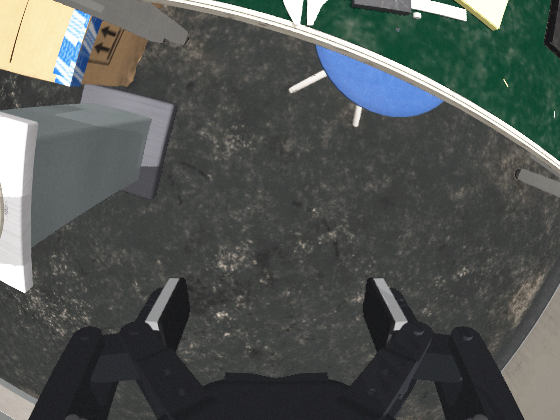

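The plan was refused because every row needs all five keys. This picture is therefore only the start pose, showing floor and fingers.

Request:
{"api": "drive_tool", "payload": {"plan": [{"dx": 0.355, "dy": -0.032, "dz": 0.044, "roll": 0.321, "hand": 0.085}, {"dx": 0.355, "dy": -0.032, "dz": 0.044, "roll": 0.321, "hand": 0.085}, {"dx": 0.355, "dy": -0.032, "dz": 0.044, "roll": 0.321, "hand": 0.085}, {"dx": 0.355, "dy": -0.032, "dz": 0.044, "roll": 0.321, "hand": 0.085}, {"dx": 0.355, "dy": -0.032, "dz": 0.044, "roll": 0.321, "hand": 0.085}, {"dx": 0.355, "dy": -0.032, "dz": 0.044, "roll": 0.321, "hand": 0.085}, {"dx": 0.355, "dy": -0.032, "dz": 0.044, "roll": 0.321, "hand": 0.085}, {"dx": 0.355, "dy": -0.032, "dz": 0.044, "roll": 0.321, "hand": 0.085}, {"dx": 0.355, "dy": -0.032, "dz": 0.044, "roll": 0.321, "hand": 0.085}, {"dx": 0.355, "dy": -0.032, "dz": 0.044, "roll": 0.321, "hand": 0.085}, {"dx": 0.355, "dy": -0.032, "dz": 0.044, "roll": 0.321, "hand": 0.085}, {"dx": 0.355, "dy": -0.032, "dz": 0.044, "roll": 0.321, "hand": 0.085}, {"dx": 0.355, "dy": -0.032, "dz": 0.044, "roll": 0.321, "hand": 0.085}]}}

```text
time: 1.28
ee_pos: [0.4994, -0.3801, 0.361]
tcp_rot: [180.0, 0.0, -0.1]
wrist_force: [-0.2, 0.0, 0.8]
opening: 0.085
```

```bash
python3 - <<'E'
from h import *
from workcell import bot
c=bot.camera("wrist"); np.savez("/tmp/w1.npz",**c); print(bot.get_obs()["ee_pos"],bot.get_obs()["tcp_rot"])
cv2.imwrite("pics/w2.png",c["frame"][:,:,::-1])
W=fcloud(c); x,y,z=W[...,0],W[...,1],W[...,2]; print(np.nanmedian(z[(abs(z)<.008)&(x>.3)&(x<.7)]))
for lo,hi in((.009,.018),(.020,.031)):
  for m,s,ce in comps((z>lo)&(z<hi)&(x>.4)&(x<.7)&(y<-.2)&(y>-.5),60): print(lo,s,rect(W[m]),W[m].mean(0))
m=(z>.043)&(z<.06)&(x<.5)&(x>.3)&(abs(y+.16)<.06); print("handle",rect(W[m]) if m.any() else 0)
E
```

```text
[ 0.49925225 -0.38030412  0.36113046] [ 1.79978809e+02 -1.52438194e-02 -9.45537456e-02]
0.0027495521863561616
0.009 [  196    76   180   146 14937] (array([ 540.4, -387.1]), array([167. , 130.7]), 82.7) [ 0.54250186 -0.3868243   0.01404367]
0.009 [216 162  27  13  60] (array([ 525.3, -334.5]), array([28.3,  8.1]), 63.8) [ 0.52545932 -0.33490869  0.01370909]
0.009 [118 229  14  45 159] (array([ 428.3, -202.2]), array([55. ,  3.3]), 3.0) [ 0.42694144 -0.20204686  0.01384276]
0.02 [244   7  94  17 211] (array([ 672.9, -393.5]), array([ 2. , 88.3]), 11.0) [ 0.67269484 -0.39275674  0.02659811]
0.02 [ 98  31 110  37 234] (array([ 646.6, -258.4]), array([  2. , 115.8]), 11.2) [ 0.64700085 -0.26077248  0.026078  ]
0.02 [272  99  33  33 890] (array([ 574.7, -391.2]), array([28.8, 27.9]), 80.9) [ 0.57477974 -0.3908749   0.02602096]
0.02 [211 165  31  31 812] (array([ 513. , -330.9]), array([28.8, 27.8]), 82.9) [ 0.51346801 -0.33142911  0.0258208 ]
handle (array([ 415.6, -169.3]), array([89.2, 27.3]), 3.5)
```

View pics/w2.png

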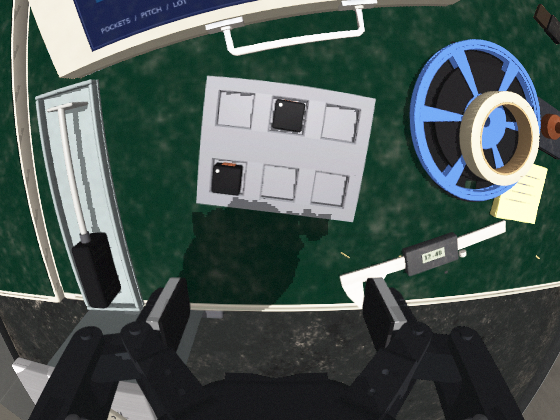

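The close view shows the tray at (285,150), with parts at (288,115) and (227,178), which are pockets 5 and 3. The hook lies in its tray with its handle at (97,270). Tray pose is (0.5404,-0.3871), yaw -7.3°. Next I'll look under the riser from the front.

Request:
{"api": "drive_tool", "payload": {"plan": [{"dx": 0.04, "dy": -0.63, "dz": 0.11, "roll": -2.44, "hand": 0.085}, {"dx": 0.04, "dy": -0.63, "dz": 0.11, "roll": -2.44, "hand": 0.085}, {"dx": 0.04, "dy": -0.63, "dz": 0.11, "roll": -2.44, "hand": 0.085}, {"dx": 0.04, "dy": -0.63, "dz": 0.11, "roll": -2.44, "hand": 0.085}, {"dx": 0.04, "dy": -0.63, "dz": 0.11, "roll": -2.44, "hand": 0.085}, {"dx": 0.04, "dy": -0.63, "dz": 0.11, "roll": -2.44, "hand": 0.085}, {"dx": 0.04, "dy": -0.63, "dz": 0.11, "roll": -2.44, "hand": 0.085}, {"dx": 0.04, "dy": -0.63, "dz": 0.11, "roll": -2.44, "hand": 0.085}, {"dx": 0.04, "dy": -0.63, "dz": 0.11, "roll": -2.44, "hand": 0.085}, {"dx": 0.04, "dy": -0.63, "dz": 0.11, "roll": -2.44, "hand": 0.085}, {"dx": 0.04, "dy": -0.63, "dz": 0.11, "roll": -2.44, "hand": 0.085}, {"dx": 0.04, "dy": -0.63, "dz": 0.11, "roll": -2.44, "hand": 0.085}, {"dx": 0.04, "dy": -0.63, "dz": 0.11, "roll": -2.44, "hand": 0.085}, {"dx": 0.04, "dy": -0.63, "dz": 0.11, "roll": -2.44, "hand": 0.085}, {"dx": 0.04, "dy": -0.63, "dz": 0.11, "roll": -2.44, "hand": 0.085}, {"dx": 0.04, "dy": -0.63, "dz": 0.11, "roll": -2.44, "hand": 0.085}, {"dx": 0.04, "dy": -0.63, "dz": 0.11, "roll": -2.44, "hand": 0.085}, {"dx": 0.04, "dy": -0.63, "dz": 0.11, "roll": -2.44, "hand": 0.085}, {"dx": 0.04, "dy": -0.63, "dz": 0.11, "roll": -2.44, "hand": 0.085}, {"dx": 0.04, "dy": -0.63, "dz": 0.11, "roll": -2.44, "hand": 0.085}]}}

```text
time: 3.0
ee_pos: [0.5405, 0.2494, 0.2511]
tcp_rot: [180.0, 0.0, 140.1]
wrist_force: [-1.7, -0.7, -0.2]
opening: 0.085
```

```bash
python3 - <<'E'
from h import *
from workcell import bot
c=bot.camera("wrist"); np.savez("/tmp/w2.npz",**c); print(bot.get_obs()["ee_pos"],bot.get_obs()["tcp_rot"])
cv2.imwrite("pics/w3.png",c["frame"][:,:,::-1])
W=fcloud(c); x,y,z=W[...,0],W[...,1],W[...,2]; print(np.nanmedian(z[(abs(z)<.008)&(x>.5)&(x<.8)&(y>.15)&(y<.4)]))
for m,s,ce in comps((z>.009)&(z<.03)&(x>.66)&(x<.8)&(y<.4)&(y>.13),30): 
  t=m&(z>.018); print(s,rect(W[m]),W[m].mean(0), rect(W[t]) if t.any() else 0,ce)
m=(z>.078)&(z<.092)&(x>.64)&(x<.72)&(y>.1)&(y<.42); P=W[m]
b=np.arange(.15,.4,.02); xs=[np.percentile(P[abs(P[:,1]-q)<.01][:,0],1) if (abs(P[:,1]-q)<.01).sum()>5 else np.nan for q in b]; print(np.round(xs,4)); 
E
```

```text
[0.54053285 0.24933351 0.25114783] [1.79969988e+02 1.98770315e-02 1.40201116e+02]
0.002666074257445537
[515 234   9  17  63] (array([671. , 396.6]), array([ 6.5, 20.9]), 89.9) [0.66904685 0.3976208  0.02862021] (array([671. , 396.6]), array([ 6.5, 20.9]), 89.9) [518.50793651 242.03174603]
[497 238  14  29 229] (array([684.4, 386.3]), array([ 9.7, 34.2]), 75.8) [0.67525588 0.38785829 0.01688731] (array([677. , 386.8]), array([ 8.6, 19. ]), 63.4) [504.5371179  248.70742358]
[508 273  20  39 322] (array([729.8, 387.5]), array([20.5, 61.4]), 74.2) [0.74022002 0.38350077 0.01591297] (array([723.6, 384.9]), array([51.3,  8. ]), 4.1) [517.47515528 296.11801242]
[425 316  30  19 358] (array([703.7, 304.8]), array([28.7, 10.1]), 29.5) [0.69941164 0.30420322 0.01745228] (array([702.7, 304.5]), array([24.8,  9.8]), 31.9) [439.9273743  325.24860335]
[   nan    nan    nan    nan    nan 0.6759 0.6745    nan    nan 0.6708
 0.6696 0.6683 0.6675]
```

View pics/w3.png

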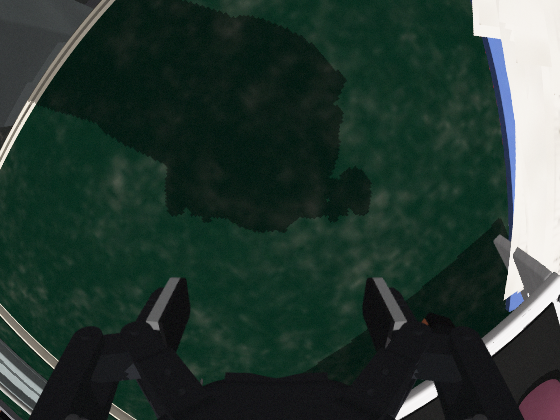

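The view shows no part in the left bay next to the panel (around 480,290). Part 3 is at (440,325), half hidden by the finger, and there is nothing else on that side. I'll go above the hook and confirm the empty left bay numerically.

Request:
{"api": "drive_tool", "payload": {"plan": [{"dx": -0.136, "dy": -0.427, "dz": -0.05, "roll": 2.38, "hand": 0.085}, {"dx": -0.136, "dy": -0.427, "dz": -0.05, "roll": 2.38, "hand": 0.085}, {"dx": -0.136, "dy": -0.427, "dz": -0.05, "roll": 2.38, "hand": 0.085}, {"dx": -0.136, "dy": -0.427, "dz": -0.05, "roll": 2.38, "hand": 0.085}, {"dx": -0.136, "dy": -0.427, "dz": -0.05, "roll": 2.38, "hand": 0.085}, {"dx": -0.136, "dy": -0.427, "dz": -0.05, "roll": 2.38, "hand": 0.085}, {"dx": -0.136, "dy": -0.427, "dz": -0.05, "roll": 2.38, "hand": 0.085}, {"dx": -0.136, "dy": -0.427, "dz": -0.05, "roll": 2.38, "hand": 0.085}, {"dx": -0.136, "dy": -0.427, "dz": -0.05, "roll": 2.38, "hand": 0.085}, {"dx": -0.136, "dy": -0.427, "dz": -0.05, "roll": 2.38, "hand": 0.085}, {"dx": -0.136, "dy": -0.427, "dz": -0.05, "roll": 2.38, "hand": 0.085}, {"dx": -0.136, "dy": -0.427, "dz": -0.05, "roll": 2.38, "hand": 0.085}, {"dx": -0.136, "dy": -0.427, "dz": -0.05, "roll": 2.38, "hand": 0.085}, {"dx": -0.136, "dy": -0.427, "dz": -0.05, "roll": 2.38, "hand": 0.085}, {"dx": -0.136, "dy": -0.427, "dz": -0.05, "roll": 2.38, "hand": 0.085}, {"dx": -0.136, "dy": -0.427, "dz": -0.05, "roll": 2.38, "hand": 0.085}, {"dx": -0.136, "dy": -0.427, "dz": -0.05, "roll": 2.38, "hand": 0.085}, {"dx": -0.136, "dy": -0.427, "dz": -0.05, "roll": 2.38, "hand": 0.085}, {"dx": -0.136, "dy": -0.427, "dz": -0.05, "roll": 2.38, "hand": 0.085}, {"dx": -0.136, "dy": -0.427, "dz": -0.05, "roll": 2.38, "hand": 0.085}]}}

```text
time: 4.72
ee_pos: [0.368, -0.164, 0.301]
tcp_rot: [180.0, -0.0, 2.9]
wrist_force: [0.5, -0.7, 0.6]
opening: 0.0851
```

```bash
python3 - <<'E'
from h import *
from workcell import bot
c=dict(np.load("/tmp/w2.npz")); W=fcloud(c); x,y,z=W[...,0],W[...,1],W[...,2]
for yy in(.32,.34,.36,.375): print(yy,[ (round(float(np.nanmax(z[k])),3) if (k:=(abs(x-xx)<.006)&(abs(y-yy)<.008)&(z<.07)).any() else None) for xx in np.arange(.69,.77,.012)])
c=bot.camera("wrist"); np.savez("/tmp/w3.npz",**c); print(bot.get_obs()["ee_pos"],bot.get_obs()["tcp_rot"])
cv2.imwrite("pics/w4.png",c["frame"][:,:,::-1])
W=fcloud(c); x,y,z=W[...,0],W[...,1],W[...,2]
R=(x>.3)&(x<.65)&(y<-.1)&(y>-.23)
for nm,lo,hi in(("handle",.049,.06),("rod/blade",.03,.044),("wall",.013,.022)):
  for m,s,ce in comps(R&(z>lo)&(z<hi),60): print(nm,s,rect(W[m]),W[m].mean(0))
E
```

```text
0.32 [0.004, 0.02, 0.019, 0.004, 0.004, None, None]
0.34 [0.004, 0.004, 0.005, 0.004, 0.004, 0.004, 0.004]
0.36 [0.04, 0.039, 0.004, 0.004, 0.005, 0.005, 0.004]
0.375 [0.038, 0.037, 0.033, 0.004, 0.012, 0.012, 0.012]
[ 0.36806161 -0.16394331  0.30098762] [ 1.79977592e+02 -3.85604160e-02  3.34313747e+00]
handle [ 267  109   39  113 4165] (array([ 410.9, -168.3]), array([79. , 26.2]), 3.5) [ 0.41218182 -0.1681709   0.05375406]
rod/blade [ 277    0   17  110 1305] (array([ 490.7, -163.7]), array([81.3, 11.3]), 2.9) [ 0.48726333 -0.16315886  0.03964342]
wall [ 217    0  112  239 3989] (array([ 442.2, -158.6]), array([197.6,  84.8]), 4.4) [ 0.42801895 -0.15946848  0.0183637 ]
```

View pics/w4.png

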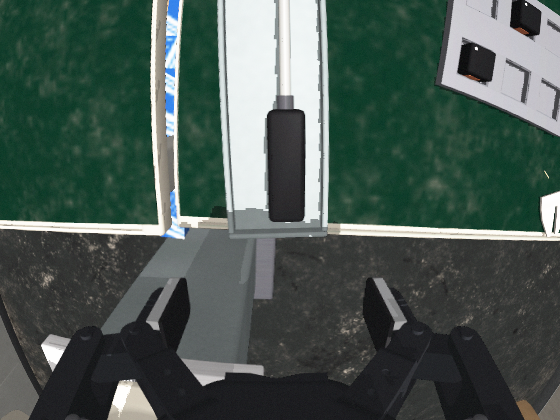

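The left bay is clear, so there are three dropped parts. The picture shows the hook handle centred at (286,165), upright in its tray and aligned. I'll grasp it there.

Request:
{"api": "drive_tool", "payload": {"plan": [{"dx": 0.043, "dy": 0.007, "dz": 0.03, "roll": -0.005, "hand": 0.085}, {"dx": 0.043, "dy": 0.007, "dz": 0.06, "roll": -0.005, "hand": 0.085}, {"dx": 0.043, "dy": 0.007, "dz": 0.09, "roll": -0.005, "hand": 0.085}, {"dx": 0.043, "dy": 0.007, "dz": 0.106, "roll": -0.005, "hand": 0.085}, {"dx": 0.043, "dy": 0.007, "dz": 0.106, "roll": -0.005, "hand": 0.085}, {"dx": 0.043, "dy": 0.007, "dz": 0.106, "roll": -0.005, "hand": 0.02}, {"dx": 0.043, "dy": 0.007, "dz": 0.106, "roll": -0.005, "hand": 0.02}, {"dx": 0.043, "dy": 0.007, "dz": 0.106, "roll": -0.005, "hand": 0.02}, {"dx": 0.043, "dy": 0.007, "dz": 0.106, "roll": -0.005, "hand": 0.02}, {"dx": 0.043, "dy": 0.007, "dz": 0.106, "roll": -0.005, "hand": 0.02}, {"dx": 0.043, "dy": 0.007, "dz": 0.106, "roll": -0.005, "hand": 0.02}, {"dx": 0.043, "dy": 0.007, "dz": 0.106, "roll": -0.005, "hand": 0.02}, {"dx": 0.043, "dy": 0.007, "dz": 0.106, "roll": -0.005, "hand": 0.02}, {"dx": 0.043, "dy": 0.007, "dz": 0.106, "roll": -0.005, "hand": 0.02}], "force": 80}}

```text
time: 5.93
ee_pos: [0.4123, -0.1681, 0.1961]
tcp_rot: [179.9, -0.1, 3.7]
wrist_force: [-0.7, 0.1, 6.2]
opening: 0.0249
```

Request:
{"api": "drive_tool", "payload": {"plan": [{"dx": 0, "dy": 0, "dz": -0.015, "roll": 0, "hand": 0.02}, {"dx": 0, "dy": 0, "dz": -0.035, "roll": 0, "hand": 0.02}, {"dx": 0, "dy": 0, "dz": -0.065, "roll": 0, "hand": 0.02}, {"dx": 0, "dy": 0, "dz": -0.1, "roll": 0, "hand": 0.02}, {"dx": 0.01, "dy": -0.03, "dz": -0.1, "roll": 0, "hand": 0.02}, {"dx": 0.02, "dy": -0.07, "dz": -0.1, "roll": 0, "hand": 0.02}, {"dx": 0.03, "dy": -0.11, "dz": -0.1, "roll": 0, "hand": 0.02}, {"dx": 0.04, "dy": -0.15, "dz": -0.1, "roll": 0, "hand": 0.02}, {"dx": 0.04, "dy": -0.19, "dz": -0.1, "roll": 0, "hand": 0.02}, {"dx": 0.04, "dy": -0.23, "dz": -0.1, "roll": 0, "hand": 0.02}, {"dx": 0.04, "dy": -0.27, "dz": -0.1, "roll": 0, "hand": 0.02}, {"dx": 0.04, "dy": -0.305, "dz": -0.1, "roll": 0, "hand": 0.02}, {"dx": 0.04, "dy": -0.325, "dz": -0.1, "roll": 0, "hand": 0.02}, {"dx": 0.04, "dy": -0.333, "dz": -0.1, "roll": 0, "hand": 0.02}, {"dx": 0.04, "dy": -0.333, "dz": -0.1, "roll": 0, "hand": 0.02}, {"dx": 0.04, "dy": -0.333, "dz": -0.1, "roll": 0, "hand": 0.02}], "force": 80}}

```text
time: 7.27
ee_pos: [0.4428, 0.0511, 0.2945]
tcp_rot: [-178.4, 0.0, 6.2]
wrist_force: [0.2, -0.1, -1.8]
opening: 0.025
```

```bash
python3 - <<'E'
from h import *
from workcell import bot
o=bot.get_obs(); print(o["ee_pos"],o["tcp_rot"],o["opening"])
c=bot.camera("wrist"); np.savez("/tmp/w4.npz",**c)
W=fcloud(c); x,y,z=W[...,0],W[...,1],W[...,2]; zt=o["ee_pos"][2]
print("handle top",zt-np.nanmedian(z[(abs(x-o['ee_pos'][0])<.03)&(abs(y-.167)<.01)&(z>.08)]) )
for a in(.06,.08,.1,.12,.14,.16,.18,.195):
    m=(abs(x-o['ee_pos'][0]-a)<.006)&(abs(y-.175)<.03)&(z>.06)&(z<.25)
    if m.any(): print(a,W[m][:,1].mean().round(4),np.nanpercentile(z[m],[50,95])-zt)
s=bot.camera("scene"); t=bot.camera("top"); np.savez("/tmp/s4.npz",**s)
cv2.imwrite("pics/s4.png",cv2.resize(s["frame"][150:300,60:320],None,fx=3,fy=3)[:,:,::-1])
W=cloud(s);x,y,z=W[...,0],W[...,1],W[...,2]
for m,q,ce in comps((z>.009)&(z<.03)&(x>.5)&(x<.8)&(y<.39)&(y>.13),25): print(q,rect(W[m]),W[m].mean(0))
E
```

```text
[0.44283    0.05108916 0.29451546] [-1.78432965e+02  4.06777318e-02  6.24893119e+00] 0.02502955364035058
handle top nan
[196 207  19  12  99] (array([715.6, 142.6]), array([60.8, 11.8]), 11.1) [0.71161592 0.14213519 0.01872727]
[184 213  14  11  84] (array([728.7, 182.8]), array([33.1, 26.1]), 86.1) [0.72670918 0.18552417 0.01759723]
[172 224  12  10  97] (array([723.7, 239.4]), array([29.5, 29.5]), 44.5) [0.72032968 0.24197087 0.01794118]
[159 235  14  11 116] (array([709.9, 295.3]), array([29., 32.]), 29.5) [0.70745744 0.2978536  0.01849805]
  return np.nanmean(a, axis, out=out, keepdims=keepdims)
```

View pics/s4.png

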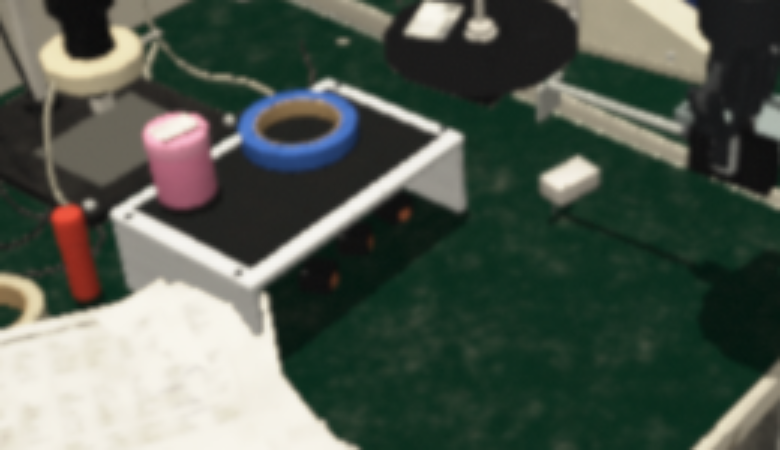

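The hook hangs level in the grip, with its blade at (548,95) above the block. The three parts are at (405,214), (358,240) and (322,275). The arm was still moving when I read it, so I'll continue to the start of the first pull.

```bash
python3 - <<'E'
from h import *
from workcell import bot
o=bot.get_obs(); print(o["ee_pos"],o["tcp_rot"],o["qd"].round(1))
go(.44,.167,.25,3.4)
E
```

```text
[0.44274887 0.05144921 0.29453499] [-1.78422085e+02  3.51088499e-02  6.29299292e+00] [ 0.4 -0.1 -0.1  0.   0.1 -0. ]
to [0.44  0.167 0.25  3.4  ] dx 0.0099 dy -0.1152 dz 0.0445 roll 0.0505 rows>=3.0
```

```bash
python3 - <<'E'
from h import *
from workcell import bot
o=bot.get_obs(); print(o)
W=cloud(dict(np.load("/tmp/s4.npz")))
s=dict(np.load("/tmp/s4.npz")); cv2.imwrite("pics/s4b.png",cv2.resize(s["frame"][60:330,220:560],None,fx=2,fy=2)[:,:,::-1])
E
```

```text
{'time': 7.4167, 'q': array([  6.23325617, -10.0977112 , -16.63501049,  83.4994551 ,
         1.57787768, 179.9402406 ]), 'qd': array([ 0.36804713, -0.13553827, -0.05154572,  0.00336911,  0.05748422,
       -0.0241742 ]), 'joint_efforts': array([-6.27825293e-02, -3.65248203e+01,  4.78505588e+01, -4.55297367e-02,
        9.74552287e-02, -2.03975011e-03]), 'ee_pos': array([0.44274887, 0.05144921, 0.29453499]), 'tcp_rot': array([-1.78422085e+02,  3.51088499e-02,  6.29299292e+00]), 'wrist_force': array([ 0.03110881, -0.38858779, -1.70517812]), 'torque': array([-0.03185666,  0.04409797,  0.02856231]), 'opening': 0.02520319886794023}
```

View pics/s4b.png

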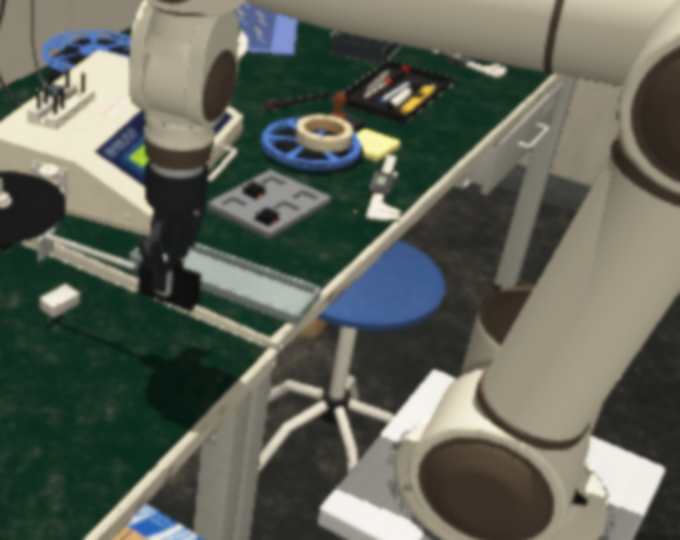

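Joint 6 is at its 180° limit. With the tool down, yaw = q1 + 180 − q6, so this grasp cannot go further left. I'll set the hook down on the open bench short of the block and regrasp it turned half round.

```bash
python3 - <<'E'
from h import *
go(.39,.02,.29,8); go(.39,.02,.1925,8)
t=np.load("/tmp/top0.npz"); W=cloud(dict(t)); x,y,z=W[...,0],W[...,1],W[...,2]
for xx in(.34,.36,.4,.45,.5,.55,.58,.6): print(xx,[round(float(np.nanmedian(z[(abs(x-xx)<.008)&(abs(y-yy)<.008)])),3) for yy in(-.04,-.02,0,.02,.04,.06)])
E
```

```text
to [0.39 0.02 0.29 8.  ] dx -0.0559 dy 0.0255 dz 0.0045 roll -0.0298 rows>=1.5
to [0.39   0.02   0.1925 8.    ] dx -0.0559 dy 0.0255 dz 0.1020 roll -0.0298 rows>=2.9
0.34 [-0.001, -0.002, -0.003, -0.002, -0.003, -0.001]
0.36 [0.0, -0.001, 0.003, 0.001, 0.001, -0.001]
0.4 [0.002, -0.002, -0.001, 0.0, 0.0, -0.0]
0.45 [0.002, 0.001, -0.001, -0.001, -0.0, 0.001]
0.5 [-0.001, -0.001, -0.002, -0.0, -0.0, -0.001]
0.55 [-0.002, -0.001, -0.0, 0.0, -0.003, 0.003]
0.58 [-0.003, 0.0, 0.001, 0.001, -0.0, 0.003]
0.6 [-0.001, -0.002, -0.001, -0.001, -0.0, -0.001]
```

Request:
{"api": "drive_tool", "payload": {"plan": [{"dx": -0.03, "dy": 0.012, "dz": 0, "roll": -0.03, "hand": 0.02}, {"dx": -0.056, "dy": 0.0255, "dz": 0, "roll": -0.03, "hand": 0.02}, {"dx": -0.056, "dy": 0.0255, "dz": 0, "roll": -0.03, "hand": 0.02}, {"dx": -0.056, "dy": 0.0255, "dz": 0, "roll": -0.03, "hand": 0.02}, {"dx": -0.056, "dy": 0.0255, "dz": 0, "roll": -0.03, "hand": 0.02}]}}

```text
time: 7.83
ee_pos: [0.3901, 0.0203, 0.2942]
tcp_rot: [-178.4, -0.1, 8.0]
wrist_force: [0.5, -0.7, -1.0]
opening: 0.0248
```

```bash
python3 - <<'E'
from h import *
go(.39,.02,.29,8); go(.39,.02,.1925,8)
E
```

```text
to [0.39 0.02 0.29 8.  ] dx -0.0001 dy 0.0003 dz 0.0042 roll 0.0005 rows>=0.1
to [0.39   0.02   0.1925 8.    ] dx -0.0001 dy 0.0003 dz 0.1017 roll 0.0005 rows>=2.4
```

```bash
cat >> h.py <<'E'
from scipy.spatial.transform import Rotation as Ro
def gp():
    from workcell import bot
    o=bot.get_obs(); R=Ro.from_euler("xyz",o["tcp_rot"],degrees=True).as_matrix(); return o["ee_pos"]+.155*R[:,2],R,o
def go(x,y,z,yaw):   # target of the grasp point
    g,R,o=gp(); d=np.array([x,y,z])-g; t=R.T@d
    r=(np.radians(o["tcp_rot"][2]-yaw)+np.pi)%(2*np.pi)-np.pi
    print("now",g.round(4),round(o["tcp_rot"][2],1),"to",np.round([x,y,z,yaw],4),"dx %.4f dy %.4f dz %.4f roll %.4f rows>=%.1f"%(*t,r,max(np.linalg.norm(d)/.0417,abs(r)/.125)), "q6",round(o["q"][5],1))
E
python3 -c "
from h import *
go(.39,.024,.0365,8);go(.39,.024,.13,8)"
```

```text
now [0.3897 0.0246 0.1392] 8.0 to [0.39   0.024  0.0365 8.    ] dx 0.0001 dy 0.0035 dz 0.1027 roll 0.0005 rows>=2.5 q6 174.5
now [0.3897 0.0246 0.1392] 8.0 to [0.39  0.024 0.13  8.   ] dx 0.0002 dy 0.0009 dz 0.0092 roll 0.0005 rows>=0.2 q6 174.5
```

Request:
{"api": "drive_tool", "payload": {"plan": [{"dx": 0, "dy": 0.001, "dz": 0.03, "roll": 0, "hand": 0.02}, {"dx": 0, "dy": 0.002, "dz": 0.06, "roll": 0, "hand": 0.02}, {"dx": 0, "dy": 0.003, "dz": 0.085, "roll": 0, "hand": 0.02}, {"dx": 0, "dy": 0.0035, "dz": 0.096, "roll": 0, "hand": 0.02}, {"dx": 0, "dy": 0.0035, "dz": 0.1025, "roll": 0, "hand": 0.02}, {"dx": 0, "dy": 0.0035, "dz": 0.1025, "roll": 0, "hand": 0.02}, {"dx": 0, "dy": 0.0035, "dz": 0.1025, "roll": 0, "hand": 0.02}, {"dx": 0, "dy": 0.0035, "dz": 0.1025, "roll": 0, "hand": 0.085}, {"dx": 0, "dy": 0.0035, "dz": 0.1025, "roll": 0, "hand": 0.085}, {"dx": 0, "dy": 0.0035, "dz": 0.1025, "roll": 0, "hand": 0.085}, {"dx": 0, "dy": 0.0035, "dz": 0.1025, "roll": 0, "hand": 0.085}, {"dx": 0, "dy": 0.0035, "dz": 0.1025, "roll": 0, "hand": 0.085}, {"dx": 0, "dy": 0.0035, "dz": 0.1025, "roll": 0, "hand": 0.085}, {"dx": 0, "dy": 0.003, "dz": 0.08, "roll": 0, "hand": 0.085}, {"dx": 0, "dy": 0.002, "dz": 0.05, "roll": 0, "hand": 0.085}, {"dx": 0, "dy": 0, "dz": 0.01, "roll": 0, "hand": 0.085}, {"dx": 0, "dy": 0, "dz": -0.02, "roll": 0, "hand": 0.085}, {"dx": 0, "dy": 0, "dz": -0.02, "roll": 0, "hand": 0.085}]}}

```text
time: 9.33
ee_pos: [0.3908, 0.0199, 0.3199]
tcp_rot: [-178.5, -0.5, 8.1]
wrist_force: [1.2, -0.3, -0.2]
opening: 0.0849
```

```bash
cat >> h.py <<'E'
def wl(lo,hi,box,n=60):
    from workcell import bot
    c=bot.camera("wrist"); W=fcloud(c); x,y,z=W[...,0],W[...,1],W[...,2]
    for m,s,ce in comps((x>box[0])&(x<box[1])&(y>box[2])&(y<box[3])&(z>lo)&(z<hi),n): print(lo,"px",ce.round(),s[4],*rect(W[m]),"z",W[m][:,2].mean().round(4))
    return c
E
python3 -c "
from h import *
from workcell import bot
wl(.043,.06,(.3,.5,-.05,.1)); wl(.026,.042,(.3,.65,-.05,.1))
g,R,o=gp(); print(g,o['tcp_rot'],o['opening'],o['wrist_force'])
"
```

```text
0.043 px [279. 215.] 3065 [388.8  25.6] [79.7 26. ] 8.2 z 0.0488
0.026 px [280.  89.] 1830 [493.7  35.7] [136.1  24.7] 4.3 z 0.0347
[0.39001208 0.02415162 0.15993917] [-1.78430697e+02 -1.44673528e-01  8.07340857e+00] 0.08513535411198005 [-0.63457741  0.53844726 -0.57568995]
```

Request:
{"api": "drive_tool", "payload": {"plan": [{"dx": 0, "dy": 0, "dz": 0, "roll": -1.57, "hand": 0.085}, {"dx": 0, "dy": 0, "dz": 0, "roll": -1.57, "hand": 0.085}, {"dx": 0, "dy": 0, "dz": 0, "roll": -1.57, "hand": 0.085}, {"dx": 0, "dy": 0, "dz": 0, "roll": -1.57, "hand": 0.085}, {"dx": 0, "dy": 0, "dz": 0, "roll": -1.57, "hand": 0.085}, {"dx": 0, "dy": 0, "dz": 0, "roll": -1.57, "hand": 0.085}, {"dx": 0, "dy": 0, "dz": 0, "roll": -1.57, "hand": 0.085}, {"dx": 0, "dy": 0, "dz": 0, "roll": -1.57, "hand": 0.085}, {"dx": 0, "dy": 0, "dz": 0, "roll": -1.57, "hand": 0.085}, {"dx": 0, "dy": 0, "dz": 0, "roll": -1.57, "hand": 0.085}, {"dx": 0, "dy": 0, "dz": 0, "roll": -1.57, "hand": 0.085}, {"dx": 0, "dy": 0, "dz": 0, "roll": -1.57, "hand": 0.085}, {"dx": 0, "dy": 0, "dz": 0, "roll": -1.57, "hand": 0.085}, {"dx": 0, "dy": 0, "dz": 0, "roll": -1.57, "hand": 0.085}, {"dx": 0, "dy": 0, "dz": 0, "roll": -1.57, "hand": 0.085}]}}

```text
time: 10.68
ee_pos: [0.3897, 0.0199, 0.3127]
tcp_rot: [-179.9, -1.6, 97.9]
wrist_force: [0.2, 1.0, 0.2]
opening: 0.0847
```

Request:
{"api": "drive_tool", "payload": {"plan": [{"dx": 0, "dy": 0, "dz": 0, "roll": -1.57, "hand": 0.085}, {"dx": 0, "dy": 0, "dz": 0, "roll": -1.57, "hand": 0.085}, {"dx": 0, "dy": 0, "dz": 0, "roll": -1.57, "hand": 0.085}, {"dx": 0, "dy": 0, "dz": 0, "roll": -1.57, "hand": 0.085}, {"dx": 0, "dy": 0, "dz": 0, "roll": -1.57, "hand": 0.085}, {"dx": 0, "dy": 0, "dz": 0, "roll": -1.57, "hand": 0.085}, {"dx": 0, "dy": 0, "dz": 0, "roll": -1.57, "hand": 0.085}, {"dx": 0, "dy": 0, "dz": 0, "roll": -1.57, "hand": 0.085}, {"dx": 0, "dy": 0, "dz": 0, "roll": -1.57, "hand": 0.085}, {"dx": 0, "dy": 0, "dz": 0, "roll": -1.57, "hand": 0.085}, {"dx": 0, "dy": 0, "dz": 0, "roll": -1.57, "hand": 0.085}, {"dx": 0, "dy": 0, "dz": 0, "roll": -1.57, "hand": 0.085}, {"dx": 0, "dy": 0, "dz": 0, "roll": -1.57, "hand": 0.085}, {"dx": 0, "dy": 0, "dz": 0, "roll": -1.57, "hand": 0.085}, {"dx": 0, "dy": 0, "dz": 0, "roll": -1.57, "hand": 0.085}]}}

```text
time: 11.93
ee_pos: [0.3898, 0.0199, 0.3134]
tcp_rot: [178.4, -0.0, -172.3]
wrist_force: [0.1, -0.2, -0.1]
opening: 0.0852
```

```bash
python3 -c "
from h import *
go(.389,.0256,.037,-171.8);go(.389,.0256,.10,-171.8)"
```

```text
now [0.3892 0.0242 0.1585] -172.3 to [ 3.890e-01  2.560e-02  3.700e-02 -1.718e+02] dx -0.0001 dy -0.0019 dz 0.1215 roll -0.0081 rows>=2.9 q6 -5.3
now [0.3892 0.0242 0.1585] -172.3 to [ 3.890e-01  2.560e-02  1.000e-01 -1.718e+02] dx -0.0001 dy -0.0002 dz 0.0585 roll -0.0081 rows>=1.4 q6 -5.3
```

Request:
{"api": "drive_tool", "payload": {"plan": [{"dx": 0, "dy": 0, "dz": 0.04, "roll": -0.008, "hand": 0.085}, {"dx": 0, "dy": -0.001, "dz": 0.08, "roll": -0.008, "hand": 0.085}, {"dx": 0, "dy": -0.0015, "dz": 0.11, "roll": -0.008, "hand": 0.085}, {"dx": 0, "dy": -0.002, "dz": 0.1215, "roll": -0.008, "hand": 0.085}, {"dx": 0, "dy": -0.002, "dz": 0.1215, "roll": -0.008, "hand": 0.085}, {"dx": 0, "dy": -0.002, "dz": 0.1215, "roll": -0.008, "hand": 0.02}, {"dx": 0, "dy": -0.002, "dz": 0.1215, "roll": -0.008, "hand": 0.02}, {"dx": 0, "dy": -0.002, "dz": 0.1215, "roll": -0.008, "hand": 0.02}, {"dx": 0, "dy": -0.002, "dz": 0.1215, "roll": -0.008, "hand": 0.02}, {"dx": 0, "dy": -0.002, "dz": 0.1215, "roll": -0.008, "hand": 0.02}, {"dx": 0, "dy": -0.002, "dz": 0.1215, "roll": -0.008, "hand": 0.02}, {"dx": 0, "dy": -0.002, "dz": 0.1215, "roll": -0.008, "hand": 0.02}, {"dx": 0, "dy": -0.002, "dz": 0.1215, "roll": -0.008, "hand": 0.02}, {"dx": 0, "dy": -0.002, "dz": 0.11, "roll": -0.008, "hand": 0.02}, {"dx": 0, "dy": -0.001, "dz": 0.085, "roll": -0.008, "hand": 0.02}, {"dx": 0, "dy": -0.001, "dz": 0.05, "roll": -0.008, "hand": 0.02}, {"dx": 0, "dy": 0, "dz": 0.03, "roll": -0.008, "hand": 0.02}, {"dx": 0, "dy": 0, "dz": 0.03, "roll": -0.008, "hand": 0.02}], "force": 80}}

```text
time: 13.43
ee_pos: [0.3906, 0.0208, 0.289]
tcp_rot: [178.4, 0.4, -171.6]
wrist_force: [1.0, -0.1, -1.7]
opening: 0.0248
```

```bash
python3 -c "
from h import *
go(.42,.168,.1,-176.6);go(.42,.168,.064,-176.6)"
```

```text
now [0.391  0.0251 0.1341] -171.6 to [ 4.200e-01  1.680e-01  1.000e-01 -1.766e+02] dx -0.0494 dy 0.1361 dz 0.0382 roll 0.0879 rows>=3.6 q6 -5.8
now [0.391  0.0251 0.1341] -171.6 to [ 4.200e-01  1.680e-01  6.400e-02 -1.766e+02] dx -0.0491 dy 0.1352 dz 0.0741 roll 0.0879 rows>=3.9 q6 -5.8
```

Request:
{"api": "drive_tool", "payload": {"plan": [{"dx": -0.01, "dy": 0.03, "dz": 0.0, "roll": 0.02, "hand": 0.02}, {"dx": -0.02, "dy": 0.065, "dz": 0.01, "roll": 0.04, "hand": 0.02}, {"dx": -0.035, "dy": 0.1, "dz": 0.02, "roll": 0.06, "hand": 0.02}, {"dx": -0.049, "dy": 0.136, "dz": 0.038, "roll": 0.088, "hand": 0.02}, {"dx": -0.049, "dy": 0.136, "dz": 0.038, "roll": 0.088, "hand": 0.02}, {"dx": -0.049, "dy": 0.136, "dz": 0.038, "roll": 0.088, "hand": 0.02}, {"dx": -0.049, "dy": 0.136, "dz": 0.038, "roll": 0.088, "hand": 0.02}]}}

```text
time: 14.02
ee_pos: [0.4179, 0.1634, 0.2495]
tcp_rot: [178.5, -0.2, -176.5]
wrist_force: [-0.6, -0.2, -1.5]
opening: 0.0247
```

```bash
python3 - <<'E'
from h import *
from workcell import bot
c=bot.camera("wrist"); W=fcloud(c); x,y,z=W[...,0],W[...,1],W[...,2]; g,R,o=gp(); print(g,o["tcp_rot"])
for a in np.arange(-.04,.2,.02):
    m=(abs(x-g[0]-a)<.006)&(abs(y-g[1]-.06*a)<.03)&(z>.045)&(z<.15)
    if m.any(): print(a.round(3),m.sum(),(W[m][:,1].mean()-g[1]).round(4),(np.nanpercentile(z[m],95)-g[2]).round(4))
cv2.imwrite("pics/w5.png",c["frame"][:,:,::-1])
go(.577,.177,.065,-176.6); go(.577,.177,.037,-176.6)
E
```

```text
[0.41741608 0.16711172 0.09500828] [ 1.78437028e+02 -1.30870320e-01 -1.76594297e+02]
-0.04 2913 -0.0014 0.0107
-0.02 4007 0.0041 0.0539
0.0 1824 -0.0001 0.0359
0.02 972 0.0019 0.0106
0.04 103 0.0012 0.0098
0.06 27 0.0043 -0.0044
now [0.4174 0.1671 0.095 ] -176.6 to [ 5.770e-01  1.770e-01  6.500e-02 -1.766e+02] dx -0.1600 dy -0.0004 dz 0.0296 roll 0.0001 rows>=3.9 q6 17.5
now [0.4174 0.1671 0.095 ] -176.6 to [ 5.770e-01  1.770e-01  3.700e-02 -1.766e+02] dx -0.1600 dy -0.0012 dz 0.0576 roll 0.0001 rows>=4.1 q6 17.5
```

View pics/w5.png

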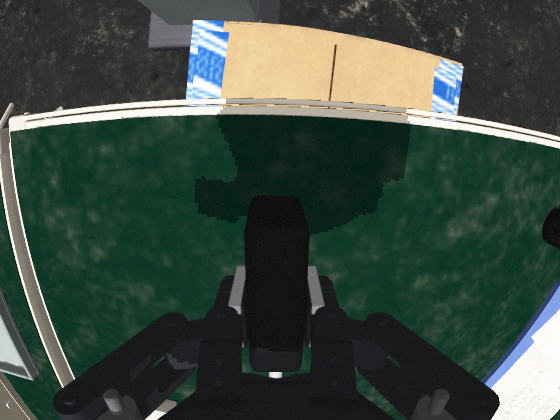

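The handle is seated straight and level in the pads, at (278,280). Now I'll insert over part 1 and lower the blade behind it.

Request:
{"api": "drive_tool", "payload": {"plan": [{"dx": 0.0, "dy": 0, "dz": 0.015, "roll": 0, "hand": 0.02}, {"dx": 0.0, "dy": 0, "dz": 0.03, "roll": 0, "hand": 0.02}, {"dx": -0.02, "dy": 0, "dz": 0.03, "roll": 0, "hand": 0.02}, {"dx": -0.04, "dy": 0, "dz": 0.03, "roll": 0, "hand": 0.02}, {"dx": -0.06, "dy": 0, "dz": 0.03, "roll": 0, "hand": 0.02}, {"dx": -0.08, "dy": 0, "dz": 0.03, "roll": 0, "hand": 0.02}, {"dx": -0.1, "dy": 0, "dz": 0.03, "roll": 0, "hand": 0.02}, {"dx": -0.12, "dy": 0, "dz": 0.03, "roll": 0, "hand": 0.02}, {"dx": -0.14, "dy": 0, "dz": 0.03, "roll": 0, "hand": 0.02}, {"dx": -0.16, "dy": 0, "dz": 0.03, "roll": 0, "hand": 0.02}, {"dx": -0.16, "dy": 0, "dz": 0.03, "roll": 0, "hand": 0.02}, {"dx": -0.16, "dy": 0, "dz": 0.03, "roll": 0, "hand": 0.02}]}}

```text
time: 15.07
ee_pos: [0.5784, 0.1722, 0.2197]
tcp_rot: [178.4, -0.1, -176.7]
wrist_force: [-0.2, 0.1, -1.0]
opening: 0.0249
```

```bash
python3 - <<'E'
from h import *
from workcell import bot
g,R,o=gp(); print(g,o["tcp_rot"],o["wrist_force"])
c=wl(.009,.03,(.6,.8,.13,.4),25)
W=fcloud(c); x,y,z=W[...,0],W[...,1],W[...,2]
for a in np.arange(-.04,.2,.02):
    m=(abs(x-g[0]-a)<.006)&(abs(y-g[1]-.06*a)<.012)&(z>.03)&(z<.073)
    if m.any(): print(a.round(3),m.sum(),(W[m][:,1].mean()-g[1]).round(4),(np.nanpercentile(z[m],95)).round(4))
s=bot.camera("scene");W=cloud(s);x,y,z=W[...,0],W[...,1],W[...,2]
for m,q,ce in comps((z>.009)&(z<.03)&(x>.5)&(x<.8)&(y<.39)&(y>.13),25): print(q,rect(W[m]),W[m].mean(0))
cv2.imwrite("pics/s6.png",np.vstack([cv2.resize(s["frame"][180:270,120:300],(720,360)),c["frame"][:200,:].repeat(1,0) if 0 else cv2.resize(c["frame"][180:,:],(720,240))])[:,:,::-1])
go(.577,.177,.038,-176.6)
E
```

```text
[0.57782059 0.17643934 0.06473771] [ 1.78426012e+02 -1.16240099e-01 -1.76725451e+02] [-0.21520782  0.08476695 -0.99746019]
0.009 px [492. 362.] 578 [691.6 386.7] [11.  45.9] 82.3 z 0.0184
-0.04 1640 -0.0025 0.0723
-0.02 44 -0.0128 0.073
0.0 16 -0.0116 0.073
0.02 16 -0.0106 0.0729
0.04 3 0.0016 0.0729
0.06 30 0.004 0.0609
[199 207  16   8  32] (array([710.7, 142.2]), array([52.1, 12.3]), 14.0) [0.70630211 0.14140052 0.02641159]
[178 213  20  15 157] (array([724.8, 195.4]), array([25.9, 67.4]), 5.0) [0.72458409 0.19840403 0.01842434]
[159 235  14  12 119] (array([709.9, 296.2]), array([29.9, 32.9]), 32.7) [0.70722703 0.29769698 0.01817907]
now [0.5768 0.177  0.0648] -176.7 to [ 5.770e-01  1.770e-01  3.800e-02 -1.766e+02] dx -0.0003 dy -0.0007 dz 0.0268 roll -0.0012 rows>=0.6 q6 13.0
```

View pics/s6.png

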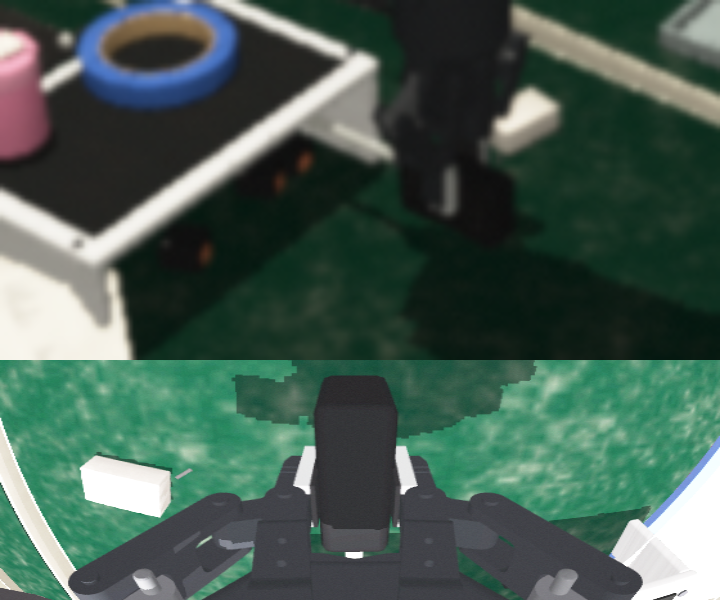

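The scene picture shows the middle part has been knocked sideways, next to part 1 (copper tabs at 280,180 and 305,160). Part 3 is unmoved at (190,248). I'll shift the blade 10 mm left so both centres fall within its width, and pull the pair together.

Request:
{"api": "drive_tool", "payload": {"plan": [{"dx": 0, "dy": 0.01, "dz": 0, "roll": 0, "hand": 0.02}, {"dx": 0, "dy": 0.01, "dz": 0.01, "roll": 0, "hand": 0.02}, {"dx": 0, "dy": 0.0095, "dz": 0.02, "roll": 0, "hand": 0.02}, {"dx": 0, "dy": 0.0095, "dz": 0.0265, "roll": 0, "hand": 0.02}, {"dx": 0, "dy": 0.0095, "dz": 0.0265, "roll": 0, "hand": 0.02}, {"dx": 0.01, "dy": 0.0095, "dz": 0.0265, "roll": 0, "hand": 0.02}, {"dx": 0.02, "dy": 0.0095, "dz": 0.0265, "roll": 0, "hand": 0.02}, {"dx": 0.03, "dy": 0.0095, "dz": 0.0265, "roll": 0, "hand": 0.02}, {"dx": 0.04, "dy": 0.0095, "dz": 0.0265, "roll": 0, "hand": 0.02}, {"dx": 0.05, "dy": 0.0095, "dz": 0.0265, "roll": 0, "hand": 0.02}, {"dx": 0.06, "dy": 0.0095, "dz": 0.0265, "roll": 0, "hand": 0.02}, {"dx": 0.07, "dy": 0.0095, "dz": 0.0265, "roll": 0, "hand": 0.02}, {"dx": 0.08, "dy": 0.0095, "dz": 0.0265, "roll": 0, "hand": 0.02}, {"dx": 0.09, "dy": 0.0095, "dz": 0.0265, "roll": 0, "hand": 0.02}, {"dx": 0.1, "dy": 0.0095, "dz": 0.0265, "roll": 0, "hand": 0.02}, {"dx": 0.11, "dy": 0.0095, "dz": 0.0265, "roll": 0, "hand": 0.02}, {"dx": 0.12, "dy": 0.0095, "dz": 0.0265, "roll": 0, "hand": 0.02}, {"dx": 0.13, "dy": 0.0095, "dz": 0.0265, "roll": 0, "hand": 0.02}, {"dx": 0.14, "dy": 0.0095, "dz": 0.0265, "roll": 0, "hand": 0.02}, {"dx": 0.15, "dy": 0.0095, "dz": 0.0265, "roll": 0, "hand": 0.02}]}}

```text
time: 16.83
ee_pos: [0.4268, 0.1751, 0.1936]
tcp_rot: [178.4, -0.0, -176.6]
wrist_force: [4.0, 0.2, 5.7]
opening: 0.0249
```

```bash
cat >> h.py <<'E'
def look(n,pic=None,box=(.5,.8,.13,.39)):
    from workcell import bot
    s=bot.camera(n); W=cloud(s); x,y,z=W[...,0],W[...,1],W[...,2]
    for m,q,ce in comps((z>.009)&(z<.03)&(x>box[0])&(x<box[1])&(y<box[3])&(y>box[2]),12): print(n,q,*rect(W[m]),W[m].mean(0).round(4))
    return s
E
python3 - <<'E'
from h import *
g,R,o=gp(); print(g,o["tcp_rot"],o["wrist_force"],o["opening"],o["time"])
s=look("scene"); t=look("top")
cv2.imwrite("pics/s7.png",np.vstack([cv2.resize(s["frame"][180:270,120:300],(720,360)),cv2.resize(t["frame"][160:220,160:340],(720,240))])[:,:,::-1])
E
```

```text
[0.42646294 0.1793872  0.03863256] [ 1.78409076e+02 -4.21473510e-02 -1.76586984e+02] [3.97344505 0.20017316 5.709138  ] 0.024872740079367742 16.8333
scene [196 207  19  12  97] [716. 144.] [63.6 14.1] 12.7 [0.7112 0.142  0.0189]
scene [222 228  13   7  40] [602.3 167. ] [31.5 17.1] 16.0 [0.6018 0.1672 0.0218]
scene [191 230  14  12 120] [660.5 226.9] [29.1 38. ] 16.2 [0.6578 0.2298 0.0183]
scene [215 232  17   9  84] [602.3 190.4] [42.8 22. ] 32.6 [0.6048 0.1914 0.0178]
scene [159 235  14  12 119] [710.1 296.1] [29.2 35.1] 29.1 [0.7073 0.2977 0.0182]
top [206 170   9  11  61] [658.2 229.1] [29.8 28.1] 19.0 [0.6581 0.2292 0.0178]
top [216 185  14  13  83] [601.1 180.8] [46.5 38.4] 29.7 [0.5987 0.1783 0.0187]
```

View pics/s7.png

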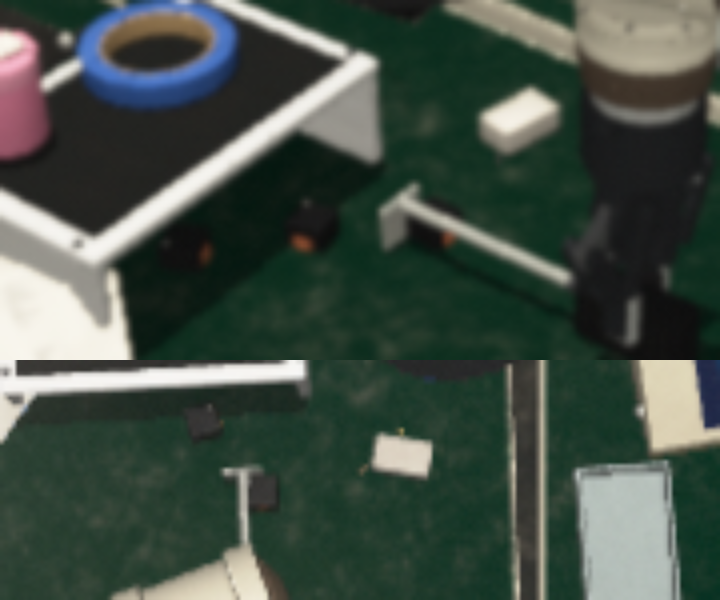

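Part 1 is out at (0.60,0.177). Part 2 slipped off and sits at (0.658,0.229), just in front of the edge, and part 3 is still under. I'll hook part 2 again and pull it further out.

```bash
python3 - <<'E'
from h import *
go(.4265,.1794,.067,-176.6); go(.513,.2185,.067,-176.6); go(.513,.2185,.039,-176.6); go(.40,.2118,.039,-176.6)
E
```

```text
now [0.4251 0.1792 0.0386] -176.6 to [ 4.265e-01  1.794e-01  6.700e-02 -1.766e+02] dx -0.0013 dy 0.0009 dz -0.0284 roll 0.0006 rows>=0.7 q6 18.5
now [0.4251 0.1792 0.0386] -176.6 to [ 5.130e-01  2.185e-01  6.700e-02 -1.766e+02] dx -0.0900 dy 0.0347 dz -0.0277 roll 0.0006 rows>=2.4 q6 18.5
now [0.4251 0.1792 0.0386] -176.6 to [ 5.130e-01  2.185e-01  3.900e-02 -1.766e+02] dx -0.0901 dy 0.0339 dz 0.0003 roll 0.0006 rows>=2.3 q6 18.5
now [0.4251 0.1792 0.0386] -176.6 to [ 4.000e-01  2.118e-01  3.900e-02 -1.766e+02] dx 0.0231 dy 0.0340 dz 0.0006 roll 0.0006 rows>=1.0 q6 18.5
```

Request:
{"api": "drive_tool", "payload": {"plan": [{"dx": -0.003, "dy": 0, "dz": -0.014, "roll": 0, "hand": 0.02}, {"dx": -0.003, "dy": 0, "dz": -0.028, "roll": 0, "hand": 0.02}, {"dx": -0.02, "dy": 0.018, "dz": -0.028, "roll": 0, "hand": 0.02}, {"dx": -0.045, "dy": 0.035, "dz": -0.028, "roll": 0, "hand": 0.02}, {"dx": -0.07, "dy": 0.035, "dz": -0.028, "roll": 0, "hand": 0.02}, {"dx": -0.09, "dy": 0.035, "dz": -0.028, "roll": 0, "hand": 0.02}, {"dx": -0.09, "dy": 0.035, "dz": -0.028, "roll": 0, "hand": 0.02}, {"dx": -0.09, "dy": 0.034, "dz": -0.014, "roll": 0, "hand": 0.02}, {"dx": -0.09, "dy": 0.034, "dz": 0, "roll": 0, "hand": 0.02}, {"dx": -0.09, "dy": 0.034, "dz": 0, "roll": 0, "hand": 0.02}, {"dx": -0.075, "dy": 0.034, "dz": 0, "roll": 0, "hand": 0.02}, {"dx": -0.06, "dy": 0.034, "dz": 0, "roll": 0, "hand": 0.02}, {"dx": -0.048, "dy": 0.034, "dz": 0, "roll": 0, "hand": 0.02}, {"dx": -0.036, "dy": 0.034, "dz": 0, "roll": 0, "hand": 0.02}, {"dx": -0.024, "dy": 0.034, "dz": 0, "roll": 0, "hand": 0.02}, {"dx": -0.012, "dy": 0.034, "dz": 0, "roll": 0, "hand": 0.02}, {"dx": 0, "dy": 0.034, "dz": 0, "roll": 0, "hand": 0.02}, {"dx": 0.012, "dy": 0.034, "dz": 0, "roll": 0, "hand": 0.02}, {"dx": 0.023, "dy": 0.034, "dz": 0, "roll": 0, "hand": 0.02}, {"dx": 0.023, "dy": 0.034, "dz": 0, "roll": 0, "hand": 0.02}]}}

```text
time: 18.6
ee_pos: [0.3999, 0.2071, 0.1933]
tcp_rot: [178.5, -0.3, -176.6]
wrist_force: [0.2, -0.4, -1.0]
opening: 0.0244
```

```bash
python3 - <<'E'
from h import *
g,R,o=gp(); print(g,o["tcp_rot"],o["wrist_force"],o["opening"],o["time"])
s=look("scene"); t=look("top")
go(.40,.21,.067,-176.6); go(.553,.2855,.067,-176.6); go(.553,.2855,.039,-176.6); go(.41,.277,.039,-176.6)
E
```

```text
[0.39881042 0.21113478 0.03833235] [ 178.47929232   -0.29867356 -176.55733954] [ 0.22568659 -0.40655677 -1.00864219] 0.0244461386414602 18.6
scene [196 207  19  12 102] [716.7 139.6] [64.6 15.8] 1.2 [0.7104 0.1418 0.0193]
scene [222 229  14  12 115] [597.6 182.9] [47.4 31.1] 84.9 [0.5941 0.1765 0.0192]
scene [159 235  14  12 113] [709.4 296.5] [28.7 32.8] 32.2 [0.7071 0.2979 0.0187]
scene [214 242  17  14 139] [572.1 225.5] [38.7 29.7] 2.6 [0.5713 0.2288 0.019 ]
top [222 188   8   9  61] [596.4 174.2] [29.3 25.3] 3.9 [0.5954 0.174  0.0178]
top [207 194   9  12  59] [567.3 224.8] [39.3 29.8] 0.5 [0.5682 0.2271 0.0204]
now [0.401  0.2116 0.0389] -176.6 to [ 4.000e-01  2.100e-01  6.700e-02 -1.766e+02] dx 0.0011 dy -0.0008 dz -0.0281 roll 0.0005 rows>=0.7 q6 23.5
now [0.401  0.2116 0.0389] -176.6 to [ 5.530e-01  2.855e-01  6.700e-02 -1.766e+02] dx -0.1561 dy 0.0654 dz -0.0267 roll 0.0005 rows>=4.1 q6 23.5
now [0.401  0.2116 0.0389] -176.6 to [ 5.530e-01  2.855e-01  3.900e-02 -1.766e+02] dx -0.1562 dy 0.0646 dz 0.0012 roll 0.0005 rows>=4.1 q6 23.5
now [0.401  0.2116 0.0389] -176.6 to [ 4.100e-01  2.770e-01  3.900e-02 -1.766e+02] dx -0.0129 dy 0.0647 dz 0.0017 roll 0.0005 rows>=1.6 q6 23.5
```

Request:
{"api": "drive_tool", "payload": {"plan": [{"dx": 0, "dy": 0, "dz": -0.014, "roll": 0, "hand": 0.02}, {"dx": 0, "dy": 0, "dz": -0.028, "roll": 0, "hand": 0.02}, {"dx": 0, "dy": 0.03, "dz": -0.028, "roll": 0, "hand": 0.02}, {"dx": 0, "dy": 0.06, "dz": -0.028, "roll": 0, "hand": 0.02}, {"dx": -0.02, "dy": 0.0655, "dz": -0.028, "roll": 0, "hand": 0.02}, {"dx": -0.045, "dy": 0.0655, "dz": -0.028, "roll": 0, "hand": 0.02}, {"dx": -0.07, "dy": 0.0655, "dz": -0.028, "roll": 0, "hand": 0.02}, {"dx": -0.095, "dy": 0.0655, "dz": -0.028, "roll": 0, "hand": 0.02}, {"dx": -0.12, "dy": 0.0655, "dz": -0.028, "roll": 0, "hand": 0.02}, {"dx": -0.14, "dy": 0.0655, "dz": -0.028, "roll": 0, "hand": 0.02}, {"dx": -0.156, "dy": 0.0655, "dz": -0.028, "roll": 0, "hand": 0.02}, {"dx": -0.156, "dy": 0.0655, "dz": -0.028, "roll": 0, "hand": 0.02}, {"dx": -0.156, "dy": 0.065, "dz": -0.014, "roll": 0, "hand": 0.02}, {"dx": -0.156, "dy": 0.065, "dz": 0.001, "roll": 0, "hand": 0.02}, {"dx": -0.156, "dy": 0.065, "dz": 0.001, "roll": 0, "hand": 0.02}]}}

```text
time: 19.95
ee_pos: [0.554, 0.2813, 0.1926]
tcp_rot: [178.5, -0.2, -176.6]
wrist_force: [-0.1, -0.2, -1.7]
opening: 0.0245
```

Request:
{"api": "drive_tool", "payload": {"plan": [{"dx": 0.012, "dy": 0, "dz": 0, "roll": 0, "hand": 0.02}, {"dx": 0.024, "dy": 0, "dz": 0, "roll": 0, "hand": 0.02}, {"dx": 0.036, "dy": 0, "dz": 0, "roll": 0, "hand": 0.02}, {"dx": 0.048, "dy": 0, "dz": 0, "roll": 0, "hand": 0.02}, {"dx": 0.06, "dy": 0, "dz": 0, "roll": 0, "hand": 0.02}, {"dx": 0.072, "dy": 0, "dz": 0, "roll": 0, "hand": 0.02}, {"dx": 0.084, "dy": 0, "dz": 0, "roll": 0, "hand": 0.02}, {"dx": 0.096, "dy": 0, "dz": 0, "roll": 0, "hand": 0.02}, {"dx": 0.108, "dy": 0, "dz": 0, "roll": 0, "hand": 0.02}, {"dx": 0.12, "dy": 0, "dz": 0, "roll": 0, "hand": 0.02}, {"dx": 0.132, "dy": 0, "dz": 0, "roll": 0, "hand": 0.02}, {"dx": 0.143, "dy": 0, "dz": 0, "roll": 0, "hand": 0.02}, {"dx": 0.143, "dy": 0, "dz": 0, "roll": 0, "hand": 0.02}]}}

```text
time: 21.03
ee_pos: [0.4099, 0.2731, 0.1951]
tcp_rot: [178.4, -0.2, -176.6]
wrist_force: [1.1, -0.0, -1.1]
opening: 0.025
```

```bash
python3 - <<'E'
from h import *
g,R,o=gp(); print(g,o["tcp_rot"],o["wrist_force"],o["opening"],o["time"])
s=look("scene"); t=look("top")
cv2.imwrite("pics/s8.png",np.vstack([cv2.resize(s["frame"][180:270,120:300],(720,360)),cv2.resize(t["frame"][160:220,160:340],(720,240))])[:,:,::-1])
go(.41,.27,.15,-176.6)
E
```

```text
[0.40911429 0.27725644 0.04015564] [ 178.4379659    -0.18642889 -176.55315766] [ 1.07356066 -0.02844346 -1.0887611 ] 0.025010492741294056 21.0333
scene [196 207  19  12 100] [716.4 142.7] [63.9 10.7] 7.0 [0.711  0.1424 0.019 ]
scene [222 229  14  12 116] [596.9 173.4] [29.8 31.8] 2.5 [0.5953 0.1759 0.0184]
scene [217 243  14  12 120] [568.6 225. ] [30.2 31. ] 89.3 [0.5668 0.2269 0.0188]
scene [193 253  17  14 158] [582.1 292.5] [30.3 38.7] 83.6 [0.5814 0.2951 0.0192]
top [221 187   9  10  59] [597.3 174.6] [32.2 28.6] 7.8 [0.5956 0.174  0.0178]
top [188 191   5  11  38] [580.5 299.2] [32.6 15.7] 5.6 [0.5799 0.3008 0.0186]
top [193 191   5  10  24] [582.6 283.1] [11.7 31.4] 77.0 [0.5843 0.2824 0.0201]
top [206 196  10   9  70] [567.4 227.1] [31.5 29. ] 88.9 [0.5676 0.2265 0.0178]
now [0.4109 0.2777 0.0404] -176.6 to [ 4.100e-01  2.700e-01  1.500e-01 -1.766e+02] dx 0.0015 dy -0.0045 dz -0.1097 roll 0.0006 rows>=2.6 q6 29.9
```

View pics/s8.png

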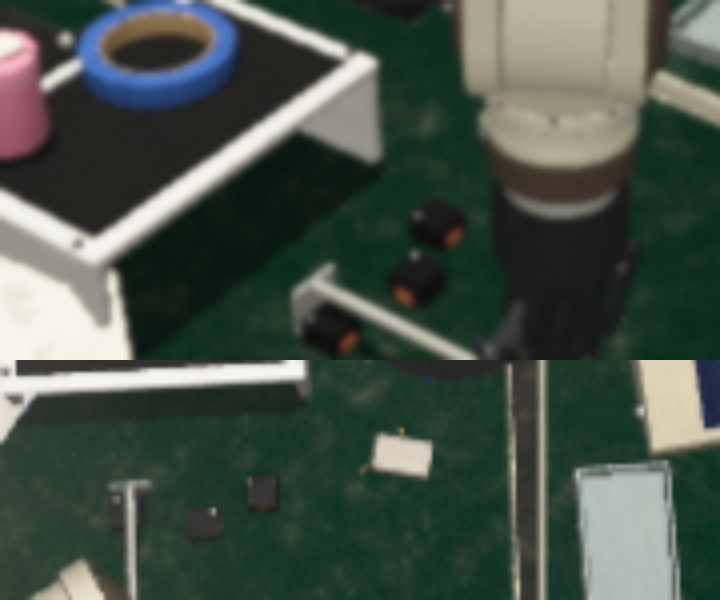

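All three parts are out on the open bench: (263,490), (205,522) and (130,505) in the lower half. Nothing is left under the riser. Now I'll return the hook to its tray.

Request:
{"api": "drive_tool", "payload": {"plan": [{"dx": 0, "dy": 0, "dz": -0.02, "roll": 0, "hand": 0.02}, {"dx": 0, "dy": 0.001, "dz": -0.045, "roll": 0, "hand": 0.02}, {"dx": 0, "dy": 0.002, "dz": -0.08, "roll": 0, "hand": 0.02}, {"dx": 0, "dy": 0.003, "dz": -0.11, "roll": 0, "hand": 0.02}, {"dx": 0.002, "dy": -0.03, "dz": -0.11, "roll": 0, "hand": 0.02}, {"dx": 0.004, "dy": -0.06, "dz": -0.11, "roll": 0, "hand": 0.02}, {"dx": 0.006, "dy": -0.095, "dz": -0.11, "roll": 0, "hand": 0.02}, {"dx": 0.008, "dy": -0.13, "dz": -0.11, "roll": 0, "hand": 0.02}, {"dx": 0.01, "dy": -0.165, "dz": -0.11, "roll": 0, "hand": 0.02}, {"dx": 0.012, "dy": -0.2, "dz": -0.11, "roll": 0, "hand": 0.02}, {"dx": 0.014, "dy": -0.235, "dz": -0.11, "roll": 0, "hand": 0.02}, {"dx": 0.016, "dy": -0.27, "dz": -0.11, "roll": 0, "hand": 0.02}, {"dx": 0.018, "dy": -0.305, "dz": -0.11, "roll": 0, "hand": 0.02}, {"dx": 0.02, "dy": -0.34, "dz": -0.11, "roll": 0, "hand": 0.02}, {"dx": 0.022, "dy": -0.375, "dz": -0.11, "roll": 0, "hand": 0.02}, {"dx": 0.024, "dy": -0.405, "dz": -0.11, "roll": 0, "hand": 0.02}, {"dx": 0.026, "dy": -0.43, "dz": -0.11, "roll": 0, "hand": 0.02}, {"dx": 0.026, "dy": -0.442, "dz": -0.11, "roll": 0, "hand": 0.02}, {"dx": 0.026, "dy": -0.442, "dz": -0.11, "roll": 0, "hand": 0.02}, {"dx": 0.026, "dy": -0.442, "dz": -0.11, "roll": 0, "hand": 0.02}]}}

```text
time: 22.8
ee_pos: [0.4124, -0.1726, 0.2929]
tcp_rot: [178.4, -0.1, -176.7]
wrist_force: [-0.2, 0.6, -1.8]
opening: 0.0249
```

```bash
python3 - <<'E'
from h import *
from workcell import bot
c=bot.camera("wrist"); W=fcloud(c); x,y,z=W[...,0],W[...,1],W[...,2]; g,R,o=gp(); print(g,o["tcp_rot"],o["opening"])
m=(abs(x-g[0])<.06)&(abs(y-g[1])<.02)&(z>g[2]+.004)&(z<g[2]+.018); print("handle",rect(W[m]))
m&=True
A=W[m]; print(np.polyfit(A[:,0]-g[0],A[:,2]-g[2],1))
go(.411,-.168,.0435,-176.5)
E
```

```text
[ 0.41177567 -0.16764997  0.13802581] [ 1.78392064e+02 -1.28226581e-01 -1.76610462e+02] 0.025316800541556134
handle (array([ 408.8, -166.2]), array([80.6, 39.1]), 10.5)
[0.01738958 0.01215208]
now [ 0.4118 -0.1676  0.138 ] -176.6 to [ 4.110e-01 -1.680e-01  4.350e-02 -1.765e+02] dx 0.0006 dy -0.0030 dz 0.0945 roll -0.0019 rows>=2.3 q6 -26.4
```

Request:
{"api": "drive_tool", "payload": {"plan": [{"dx": 0, "dy": -0.001, "dz": 0.03, "roll": 0, "hand": 0.02}, {"dx": 0, "dy": -0.002, "dz": 0.06, "roll": 0, "hand": 0.02}, {"dx": 0, "dy": -0.003, "dz": 0.08, "roll": 0, "hand": 0.02}, {"dx": 0, "dy": -0.003, "dz": 0.09, "roll": 0, "hand": 0.02}, {"dx": 0, "dy": -0.003, "dz": 0.0955, "roll": 0, "hand": 0.02}, {"dx": 0, "dy": -0.003, "dz": 0.0955, "roll": 0, "hand": 0.02}, {"dx": 0, "dy": -0.003, "dz": 0.0955, "roll": 0, "hand": 0.02}, {"dx": 0, "dy": -0.003, "dz": 0.0955, "roll": 0, "hand": 0.085}, {"dx": 0, "dy": -0.003, "dz": 0.0955, "roll": 0, "hand": 0.085}, {"dx": 0, "dy": -0.003, "dz": 0.0955, "roll": 0, "hand": 0.085}, {"dx": 0, "dy": -0.003, "dz": 0.0955, "roll": 0, "hand": 0.085}, {"dx": 0, "dy": -0.003, "dz": 0.0955, "roll": 0, "hand": 0.085}, {"dx": 0, "dy": -0.003, "dz": 0.0955, "roll": 0, "hand": 0.085}, {"dx": 0, "dy": -0.002, "dz": 0.075, "roll": 0, "hand": 0.085}, {"dx": 0, "dy": -0.001, "dz": 0.04, "roll": 0, "hand": 0.085}, {"dx": 0, "dy": 0, "dz": 0, "roll": 0, "hand": 0.085}, {"dx": 0, "dy": 0, "dz": -0.04, "roll": 0, "hand": 0.085}, {"dx": 0, "dy": 0, "dz": -0.08, "roll": 0, "hand": 0.085}, {"dx": 0, "dy": 0, "dz": -0.08, "roll": 0, "hand": 0.085}]}}

```text
time: 24.43
ee_pos: [0.4129, -0.1748, 0.3807]
tcp_rot: [178.7, 0.4, -176.6]
wrist_force: [1.4, -0.2, 0.2]
opening: 0.0851
```

```bash
python3 - <<'E'
from h import *
from workcell import bot
c=bot.camera("wrist"); W=fcloud(c); x,y,z=W[...,0],W[...,1],W[...,2]; g,R,o=gp(); print(g,o["tcp_rot"],o["opening"])
m=(abs(x-.41)<.06)&(abs(y+.168)<.03)&(z>.047)&(z<.065); print("handle",rect(W[m]),np.nanmean(z[m]),np.polyfit(W[m][:,0],W[m][:,2],1))
W=cloud(bot.camera("top")); x,y,z=W[...,0],W[...,1],W[...,2]
m=(x>.33)&(x<.63)&(abs(y+.16)<.03)&(z>.025); print("hook top",rect(W[m]))
for a,b,n in((.55,.19,0),): pass
go(.52,.16,.20,172.7)
E
```

```text
[ 0.41336193 -0.17100672  0.22224031] [ 178.59703078    0.23352334 -176.6070049 ] 0.08528857553542729
handle (array([ 410.3, -166.9]), array([78.8, 25.9]), 2.7) 0.05371082560750499 [0.00668964 0.05097731]
hook top (array([ 480., -160.]), array([300. ,  59.9]), 0.0)
now [ 0.4127 -0.1707  0.2197] -176.6 to [5.200e-01 1.600e-01 2.000e-01 1.727e+02] dx -0.1267 dy 0.3231 dz 0.0283 roll 0.1867 rows>=8.4 q6 -26.7
```

The hook is back in its tray, level, at (0.410,-0.167) with yaw 2.7°. Now I'll go over the parts, with the fingers closing along x.

```bash
python3 -c "
from h import *
go(.58,.20,.20,90)"
```

```text
now [ 0.4127 -0.1707  0.2197] -176.6 to [ 0.58  0.2   0.2  90.  ] dx -0.1890 dy 0.3595 dz 0.0293 roll 1.6300 rows>=13.0 q6 -26.7
```

Request:
{"api": "drive_tool", "payload": {"plan": [{"dx": -0.189, "dy": 0.3595, "dz": 0.029, "roll": 1.63, "hand": 0.085}, {"dx": -0.189, "dy": 0.3595, "dz": 0.029, "roll": 1.63, "hand": 0.085}, {"dx": -0.189, "dy": 0.3595, "dz": 0.029, "roll": 1.63, "hand": 0.085}, {"dx": -0.189, "dy": 0.3595, "dz": 0.029, "roll": 1.63, "hand": 0.085}, {"dx": -0.189, "dy": 0.3595, "dz": 0.029, "roll": 1.63, "hand": 0.085}, {"dx": -0.189, "dy": 0.3595, "dz": 0.029, "roll": 1.63, "hand": 0.085}, {"dx": -0.189, "dy": 0.3595, "dz": 0.029, "roll": 1.63, "hand": 0.085}, {"dx": -0.189, "dy": 0.3595, "dz": 0.029, "roll": 1.63, "hand": 0.085}, {"dx": -0.189, "dy": 0.3595, "dz": 0.029, "roll": 1.63, "hand": 0.085}, {"dx": -0.189, "dy": 0.3595, "dz": 0.029, "roll": 1.63, "hand": 0.085}, {"dx": -0.189, "dy": 0.3595, "dz": 0.029, "roll": 1.63, "hand": 0.085}, {"dx": -0.189, "dy": 0.3595, "dz": 0.029, "roll": 1.63, "hand": 0.085}, {"dx": -0.189, "dy": 0.3595, "dz": 0.029, "roll": 1.63, "hand": 0.085}, {"dx": -0.189, "dy": 0.3595, "dz": 0.029, "roll": 1.63, "hand": 0.085}, {"dx": -0.189, "dy": 0.3595, "dz": 0.029, "roll": 1.63, "hand": 0.085}, {"dx": -0.189, "dy": 0.3595, "dz": 0.029, "roll": 1.63, "hand": 0.085}]}}

```text
time: 25.87
ee_pos: [0.5796, 0.1962, 0.3521]
tcp_rot: [-179.7, -1.5, 90.2]
wrist_force: [0.3, 0.1, -0.8]
opening: 0.0849
```

```bash
python3 - <<'E'
from h import *
from workcell import bot
g,R,o=gp(); print(g,o["tcp_rot"],o["q"].round(1))
c=bot.camera("wrist"); W=fcloud(c); x,y,z=W[...,0],W[...,1],W[...,2]
for m,s,ce in comps((z>.017)&(z<.028)&(x>.5)&(x<.66)&(y>.12)&(y<.36),60): print(ce.round(),s[4],*rect(W[m]),W[m].mean(0))
cv2.imwrite("pics/w6.png",c["frame"][:,:,::-1])
E
```

```text
[0.57869641 0.20035076 0.19716142] [-179.68086624   -1.53141988   90.2201097 ] [ 18.4  12.7  12.9  90.1   1.6 108.2]
[279. 104.] 889 [579.  293.3] [28.  27.8] 3.9 [0.57899222 0.29326167 0.02107624]
[268. 175.] 837 [568.2 225.7] [28.  28.7] 2.8 [0.56855256 0.22603524 0.020967  ]
[296. 225.] 755 [596.4 174.8] [28.  28.2] 4.9 [0.59630887 0.17568624 0.02093304]
```

View pics/w6.png

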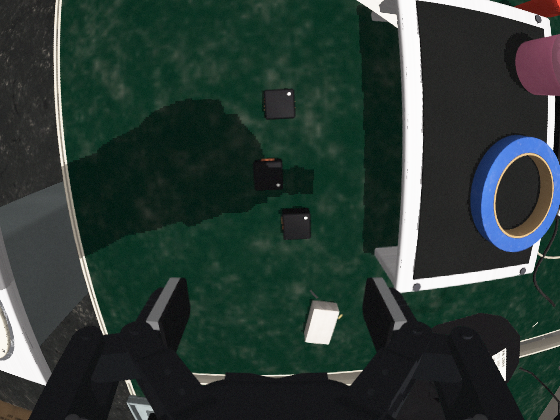

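The wrist picture shows the three parts upright and separate at (279,104), (268,175) and (296,225). I'll take the nearest one, at (0.596,0.1755).

```bash
python3 -c "
from h import *
go(.5963,.1755,.08,94.5);go(.5963,.1755,.027,94.5)"
```

```text
now [0.5788 0.2003 0.1975] 90.2 to [5.963e-01 1.755e-01 8.000e-02 9.450e+01] dx -0.0280 dy 0.0180 dz 0.1167 roll -0.0743 rows>=2.9 q6 108.2
now [0.5788 0.2003 0.1975] 90.2 to [5.963e-01 1.755e-01 2.700e-02 9.450e+01] dx -0.0294 dy 0.0183 dz 0.1697 roll -0.0743 rows>=4.2 q6 108.2
```

Request:
{"api": "drive_tool", "payload": {"plan": [{"dx": -0.01, "dy": 0.01, "dz": 0.03, "roll": -0.03, "hand": 0.06}, {"dx": -0.02, "dy": 0.018, "dz": 0.065, "roll": -0.074, "hand": 0.06}, {"dx": -0.028, "dy": 0.018, "dz": 0.1, "roll": -0.074, "hand": 0.06}, {"dx": -0.028, "dy": 0.018, "dz": 0.117, "roll": -0.074, "hand": 0.06}, {"dx": -0.029, "dy": 0.0183, "dz": 0.14, "roll": -0.074, "hand": 0.06}, {"dx": -0.0294, "dy": 0.0183, "dz": 0.16, "roll": -0.074, "hand": 0.06}, {"dx": -0.0294, "dy": 0.0183, "dz": 0.1697, "roll": -0.074, "hand": 0.06}, {"dx": -0.0294, "dy": 0.0183, "dz": 0.1697, "roll": -0.074, "hand": 0.06}, {"dx": -0.0294, "dy": 0.0183, "dz": 0.1697, "roll": -0.074, "hand": 0.06}, {"dx": -0.0294, "dy": 0.0183, "dz": 0.1697, "roll": -0.074, "hand": 0.02}, {"dx": -0.0294, "dy": 0.0183, "dz": 0.1697, "roll": -0.074, "hand": 0.02}, {"dx": -0.0294, "dy": 0.0183, "dz": 0.1697, "roll": -0.074, "hand": 0.02}, {"dx": -0.0294, "dy": 0.0183, "dz": 0.1697, "roll": -0.074, "hand": 0.02}, {"dx": -0.0294, "dy": 0.0183, "dz": 0.1697, "roll": -0.074, "hand": 0.02}, {"dx": -0.0294, "dy": 0.0183, "dz": 0.1697, "roll": -0.074, "hand": 0.02}, {"dx": -0.0294, "dy": 0.0183, "dz": 0.1697, "roll": -0.074, "hand": 0.02}, {"dx": -0.0294, "dy": 0.0183, "dz": 0.1697, "roll": -0.074, "hand": 0.02}], "force": 60}}

```text
time: 27.33
ee_pos: [0.5979, 0.1717, 0.1848]
tcp_rot: [179.9, -1.6, 94.3]
wrist_force: [-0.5, -0.4, 6.7]
opening: 0.0262
```

```bash
python3 -c "
from h import *
g,R,o=gp();print(o['tcp_rot'],o['wrist_force'],o['opening'])
from workcell import bot
c=bot.camera('wrist');W=fcloud(c);d=(W-o['ee_pos'])@R
# finger tips: lowest depth ahead near pads
m=(abs(d[...,0])<.012)&(abs(d[...,1])>.013)&(abs(d[...,1])<.035)&(d[...,2]>.1)&(W[...,2]>.006)
print('tip ahead',np.nanpercentile(d[...,2][m],[90,99,100]) if m.any() else None)
go(.5963,.15,.16,94.5); go(.5067,-.36,.16,82.7)"
```

```text
[179.93374952  -1.61417162  94.27223768] [-0.45307719 -0.43209282  6.71471436] 0.026179064304122524
tip ahead [0.15988172 0.16728035 0.17897085]
now [0.5978 0.1761 0.0299] 94.3 to [ 0.5963  0.15    0.16   94.5   ] dx -0.0222 dy -0.0032 dz -0.1308 roll -0.0039 rows>=3.2 q6 101.5
now [0.5978 0.1761 0.0299] 94.3 to [ 0.5067 -0.36    0.16   82.7   ] dx -0.5239 dy -0.1306 dz -0.1451 roll 0.2020 rows>=13.4 q6 101.5
```

Request:
{"api": "drive_tool", "payload": {"plan": [{"dx": 0, "dy": 0, "dz": -0.01, "roll": 0, "hand": 0.02}, {"dx": 0.001, "dy": 0, "dz": -0.03, "roll": 0, "hand": 0.02}, {"dx": 0.002, "dy": 0, "dz": -0.06, "roll": 0, "hand": 0.02}, {"dx": 0.003, "dy": 0, "dz": -0.1, "roll": 0, "hand": 0.02}, {"dx": 0.003, "dy": 0, "dz": -0.13, "roll": 0, "hand": 0.02}, {"dx": -0.03, "dy": -0.01, "dz": -0.135, "roll": 0, "hand": 0.02}, {"dx": -0.07, "dy": -0.02, "dz": -0.14, "roll": 0.05, "hand": 0.02}, {"dx": -0.11, "dy": -0.03, "dz": -0.14, "roll": 0.1, "hand": 0.02}, {"dx": -0.15, "dy": -0.04, "dz": -0.14, "roll": 0.15, "hand": 0.02}, {"dx": -0.19, "dy": -0.05, "dz": -0.14, "roll": 0.2, "hand": 0.02}, {"dx": -0.23, "dy": -0.06, "dz": -0.145, "roll": 0.2, "hand": 0.02}, {"dx": -0.27, "dy": -0.07, "dz": -0.145, "roll": 0.2, "hand": 0.02}, {"dx": -0.31, "dy": -0.08, "dz": -0.145, "roll": 0.2, "hand": 0.02}, {"dx": -0.35, "dy": -0.09, "dz": -0.145, "roll": 0.2, "hand": 0.02}, {"dx": -0.39, "dy": -0.1, "dz": -0.145, "roll": 0.2, "hand": 0.02}, {"dx": -0.43, "dy": -0.11, "dz": -0.145, "roll": 0.2, "hand": 0.02}, {"dx": -0.47, "dy": -0.12, "dz": -0.145, "roll": 0.2, "hand": 0.02}, {"dx": -0.5, "dy": -0.13, "dz": -0.145, "roll": 0.202, "hand": 0.02}, {"dx": -0.524, "dy": -0.13, "dz": -0.145, "roll": 0.202, "hand": 0.02}, {"dx": -0.524, "dy": -0.13, "dz": -0.145, "roll": 0.202, "hand": 0.02}]}}

```text
time: 29.05
ee_pos: [0.5061, -0.3684, 0.3138]
tcp_rot: [-179.6, -1.5, 82.5]
wrist_force: [0.9, 0.5, -0.4]
opening: 0.0263
```

```bash
cat > tray.py <<'E'
from h import *
from workcell import bot
g,R,o=gp();print(g,o['tcp_rot'],o['opening'],o['time'])
c=bot.camera('wrist');W=fcloud(c);x,y,z=W[...,0],W[...,1],W[...,2]
d=(W-o['ee_pos'])@R
m=(abs(d[...,0])<.03)&(abs(d[...,1])<.0125)&(d[...,2]>.12)&(d[...,2]<.185)
if m.any(): k=d[m]; print("held in tool: x %.4f..%.4f z min %.4f med %.4f n %d"%(*np.percentile(k[:,0],[2,98]),k[:,2].min(),np.median(k[:,2]),len(k)))
for m,s,ce in comps((z>.021)&(z<.031)&(x>.45)&(x<.63)&(y<-.28)&(y>-.49),60): print("part",ce.round(),s[4],*rect(W[m]))
for m,s,ce in comps((z>.0095)&(z<.018)&(x>.45)&(x<.63)&(y<-.28)&(y>-.49),500): print("tray",ce.round(),s[4],*rect(W[m]))
# pocket floors
for m,s,ce in comps((z>.003)&(z<.0095)&(x>.47)&(x<.61)&(y<-.31)&(y>-.46),100): print("floor",ce.round(),s[4],*rect(W[m]))
cv2.imwrite("pics/tr%d.png"%int(o['time']*100),c["frame"][:,:,::-1])
E
python3 tray.py
```

```text
[ 0.50559267 -0.36437193  0.15887003] [-179.60626448   -1.46661156   82.45658497] 0.026293999124397022 29.05
held in tool: x -0.0146..0.0119 z min 0.1331 med 0.1639 n 3561
part [282. 173.] 1147 [ 512.6 -330.8] [28.  27.7] 82.1
part [360. 232.] 951 [ 574.2 -390.9] [28.3 28.3] 82.9
tray [324. 205.] 14095 [ 540.9 -386.8] [166.5 131.3] 82.6
floor [288. 165.] 220 [ 513.4 -331.7] [32.1 32.9] 82.4
floor [360. 172.] 1284 [ 581.9 -340.6] [32.7 32.6] 82.3
floor [282. 228.] 1197 [ 506.4 -384.1] [31.2 33.1] 82.9
floor [349. 221.] 116 [ 574.8 -392.7] [31.7 31.1] 81.9
floor [352. 277.] 858 [ 568.6 -444.5] [31.3 32.4] 86.0
```

The wrist view of the tray agrees with the first measurement to within 1 mm. I'll place the held part in pocket 2.

```bash
python3 -c "
from h import *
go(.507,-.382,.07,82.6);go(.507,-.382,.0355,82.6)"
```

```text
now [ 0.5059 -0.3624  0.1589] 82.5 to [ 5.07e-01 -3.82e-01  7.00e-02  8.26e+01] dx -0.0217 dy 0.0043 dz 0.0884 roll -0.0016 rows>=2.2 q6 61.4
now [ 0.5059 -0.3624  0.1589] 82.5 to [ 5.07e-01 -3.82e-01  3.55e-02  8.26e+01] dx -0.0226 dy 0.0045 dz 0.1229 roll -0.0016 rows>=3.0 q6 61.4
```

Request:
{"api": "drive_tool", "payload": {"plan": [{"dx": -0.01, "dy": 0.002, "dz": 0.03, "roll": 0, "hand": 0.02}, {"dx": -0.0217, "dy": 0.0043, "dz": 0.06, "roll": 0, "hand": 0.02}, {"dx": -0.0217, "dy": 0.0043, "dz": 0.085, "roll": 0, "hand": 0.02}, {"dx": -0.0217, "dy": 0.0043, "dz": 0.0884, "roll": 0, "hand": 0.02}, {"dx": -0.0217, "dy": 0.0043, "dz": 0.0884, "roll": 0, "hand": 0.02}, {"dx": -0.0217, "dy": 0.0043, "dz": 0.0884, "roll": 0, "hand": 0.02}]}}

```text
time: 29.6
ee_pos: [0.5087, -0.3836, 0.2266]
tcp_rot: [-179.7, -1.5, 82.7]
wrist_force: [0.1, 0.4, 0.1]
opening: 0.026
```

```bash
python3 -c "
from h import *
go(.507,-.382,.035,82.6);
from workcell import bot
c=bot.camera('wrist');go(.507,-.382,.035,82.6)"
```

```text
now [ 0.5083 -0.3794  0.0717] 82.7 to [ 5.07e-01 -3.82e-01  3.50e-02  8.26e+01] dx -0.0037 dy -0.0008 dz 0.0366 roll 0.0022 rows>=0.9 q6 60.0
now [ 0.5087 -0.3798  0.0723] 82.7 to [ 5.07e-01 -3.82e-01  3.50e-02  8.26e+01] dx -0.0033 dy -0.0012 dz 0.0372 roll 0.0021 rows>=0.9 q6 60.0
```

Request:
{"api": "drive_tool", "payload": {"plan": [{"dx": -0.0032, "dy": -0.001, "dz": 0.01, "roll": 0.002, "hand": 0.02}, {"dx": -0.0034, "dy": -0.001, "dz": 0.02, "roll": 0.002, "hand": 0.02}, {"dx": -0.0035, "dy": -0.001, "dz": 0.028, "roll": 0.002, "hand": 0.02}, {"dx": -0.0035, "dy": -0.001, "dz": 0.033, "roll": 0.002, "hand": 0.02}, {"dx": -0.0035, "dy": -0.001, "dz": 0.0365, "roll": 0.002, "hand": 0.02}, {"dx": -0.0035, "dy": -0.001, "dz": 0.0365, "roll": 0.002, "hand": 0.02}, {"dx": -0.0035, "dy": -0.001, "dz": 0.0365, "roll": 0.002, "hand": 0.02}]}}

```text
time: 30.23
ee_pos: [0.5066, -0.3863, 0.1898]
tcp_rot: [-179.6, -1.5, 82.6]
wrist_force: [-5.1, 3.8, 13.8]
opening: 0.0259
```

```bash
python3 tray.py
```

```text
[ 0.50611859 -0.38213049  0.03481577] [-179.63323347   -1.51145706   82.55684406] 0.02594306108707292 30.2333
held in tool: x -0.0282..0.0289 z min 0.1330 med 0.1648 n 5439
part [279. 184.] 3991 [ 512.6 -330.6] [27.8 28.2] 82.1
part [411. 283.] 2445 [ 574.3 -390.8] [28.8 28.5] 81.1
part [275. 289.] 3190 [ 501.1 -383.3] [28.8 46.1] 82.8
part [325. 279.] 70 [ 528.9 -377.8] [2.  5.2] 69.4
tray [346. 204.] 31958 [ 542.6 -371.9] [135.2 131. ] 82.6
tray [272. 344.] 1825 [ 498.2 -429.8] [50.1 44.5] 83.0
floor [294. 162.] 562 [ 513.5 -331.7] [32.6 33.3] 82.7
floor [414. 180.] 3486 [ 582.4 -340.1] [33.4 32.5] 82.0
floor [287. 254.] 431 [ 508.2 -373.5] [10.6 33. ] 81.7
floor [378. 274.] 168 [ 560.9 -391.1] [31.3  3.9] 83.5
floor [280. 350.] 1901 [ 499.8 -437.4] [29.1 33.5] 82.9
```

Request:
{"api": "drive_tool", "payload": {"plan": [{"dx": 0, "dy": 0, "dz": 0, "roll": 0, "hand": 0.045}, {"dx": 0, "dy": 0, "dz": 0, "roll": 0, "hand": 0.045}, {"dx": 0, "dy": 0, "dz": 0, "roll": 0, "hand": 0.045}, {"dx": 0, "dy": 0, "dz": 0, "roll": 0, "hand": 0.045}, {"dx": 0, "dy": 0, "dz": -0.02, "roll": 0, "hand": 0.045}, {"dx": 0.001, "dy": 0, "dz": -0.05, "roll": 0, "hand": 0.045}, {"dx": 0.002, "dy": 0, "dz": -0.09, "roll": 0, "hand": 0.06}, {"dx": 0.003, "dy": 0, "dz": -0.125, "roll": 0, "hand": 0.06}, {"dx": 0.003, "dy": 0, "dz": -0.125, "roll": 0, "hand": 0.06}, {"dx": 0.003, "dy": 0, "dz": -0.125, "roll": 0, "hand": 0.06}]}}

```text
time: 31.12
ee_pos: [0.5079, -0.3872, 0.3157]
tcp_rot: [-179.8, -1.4, 82.6]
wrist_force: [0.7, 0.4, -1.1]
opening: 0.0602
```

```bash
python3 tray.py; python3 -c "
from h import *
go(.5682,.2258,.15,93);"
```

```text
[ 0.50789535 -0.38336509  0.16073934] [-179.80141869   -1.40428599   82.56171382] 0.06016871472855608 31.1167
part [276. 150.] 1137 [ 512.8 -330.8] [27.4 27.7] 82.6
part [355. 211.] 1006 [ 575.  -390.7] [28.5 28.1] 82.0
part [274. 213.] 1066 [ 504.1 -383.5] [28.2 27.9] 83.2
tray [312. 197.] 17260 [ 540.6 -387. ] [166.2 130.9] 82.7
floor [284. 142.] 223 [ 513.6 -331.5] [31.8 32.8] 82.6
floor [355. 150.] 1316 [ 582.  -340.3] [33.6 32.9] 83.8
floor [284. 200.] 296 [ 506.4 -383.4] [32.4 33.1] 82.7
floor [345. 200.] 166 [ 574.9 -392.4] [32.7 32.1] 81.0
floor [348. 258.] 877 [ 567.9 -444.7] [30.9 33.6] 84.4
floor [277. 260.] 1018 [ 499.8 -435.8] [30.7 33.5] 83.7
now [ 0.5073 -0.3829  0.1586] 82.6 to [ 0.5682  0.2258  0.15   93.    ] dx 0.6110 dy -0.0182 dz 0.0247 roll -0.1822 rows>=14.7 q6 59.9
```

Pocket 2 is filled, about 2.6 mm off-centre but seated between its walls. Next is the part at (0.568,0.226).

Request:
{"api": "drive_tool", "payload": {"plan": [{"dx": 0.611, "dy": -0.018, "dz": 0.025, "roll": -0.18, "hand": 0.06}, {"dx": 0.611, "dy": -0.018, "dz": 0.025, "roll": -0.18, "hand": 0.06}, {"dx": 0.611, "dy": -0.018, "dz": 0.025, "roll": -0.18, "hand": 0.06}, {"dx": 0.611, "dy": -0.018, "dz": 0.025, "roll": -0.18, "hand": 0.06}, {"dx": 0.611, "dy": -0.018, "dz": 0.025, "roll": -0.18, "hand": 0.06}, {"dx": 0.611, "dy": -0.018, "dz": 0.025, "roll": -0.18, "hand": 0.06}, {"dx": 0.611, "dy": -0.018, "dz": 0.025, "roll": -0.18, "hand": 0.06}, {"dx": 0.611, "dy": -0.018, "dz": 0.025, "roll": -0.18, "hand": 0.06}, {"dx": 0.611, "dy": -0.018, "dz": 0.025, "roll": -0.18, "hand": 0.06}, {"dx": 0.611, "dy": -0.018, "dz": 0.025, "roll": -0.18, "hand": 0.06}, {"dx": 0.611, "dy": -0.018, "dz": 0.025, "roll": -0.18, "hand": 0.06}, {"dx": 0.611, "dy": -0.018, "dz": 0.025, "roll": -0.18, "hand": 0.06}, {"dx": 0.611, "dy": -0.018, "dz": 0.025, "roll": -0.18, "hand": 0.06}, {"dx": 0.611, "dy": -0.018, "dz": 0.025, "roll": -0.18, "hand": 0.06}, {"dx": 0.611, "dy": -0.018, "dz": 0.025, "roll": -0.18, "hand": 0.06}, {"dx": 0.611, "dy": -0.018, "dz": 0.025, "roll": -0.18, "hand": 0.06}, {"dx": 0.611, "dy": -0.018, "dz": 0.025, "roll": -0.18, "hand": 0.06}, {"dx": 0.611, "dy": -0.018, "dz": 0.025, "roll": -0.18, "hand": 0.06}]}}

```text
time: 32.67
ee_pos: [0.5685, 0.2214, 0.3031]
tcp_rot: [-179.7, -1.5, 92.9]
wrist_force: [0.2, -0.6, -0.1]
opening: 0.0599
```

```bash
cat > parts.py <<'E'
from h import *
from workcell import bot
c=bot.camera("wrist"); g,R,o=gp(); print(o["tcp_rot"],o["opening"],o["time"]); W=fcloud(c); x,y,z=W[...,0],W[...,1],W[...,2]
for m,s,ce in comps((z>.017)&(z<.028)&(x>.5)&(x<.66)&(y>.12)&(y<.36),60): print(ce.round(),s[4],*rect(W[m]))
E
python3 parts.py; python3 -c "
from h import *
go(.5682,.2258,.027,92.8);"
```

```text
[-179.77320833   -1.53218877   92.8323366 ] 0.05981874841330412 32.7167
[297. 134.] 1233 [579.1 293.6] [27.8 27. ] 3.7
[279. 216.] 1096 [568.3 225.6] [28. 28.] 3.4
now [0.5678 0.225  0.1486] 92.8 to [5.682e-01 2.258e-01 2.700e-02 9.280e+01] dx -0.0025 dy 0.0009 dz 0.1216 roll 0.0006 rows>=2.9 q6 108.1
```

Request:
{"api": "drive_tool", "payload": {"plan": [{"dx": 0, "dy": 0.001, "dz": 0.03, "roll": 0, "hand": 0.06}, {"dx": -0.001, "dy": 0.001, "dz": 0.06, "roll": 0, "hand": 0.06}, {"dx": -0.002, "dy": 0.001, "dz": 0.09, "roll": 0, "hand": 0.06}, {"dx": -0.0025, "dy": 0.001, "dz": 0.11, "roll": -0.005, "hand": 0.06}, {"dx": -0.0025, "dy": 0.001, "dz": 0.1215, "roll": -0.005, "hand": 0.06}, {"dx": -0.0025, "dy": 0.001, "dz": 0.1215, "roll": -0.005, "hand": 0.06}, {"dx": -0.0025, "dy": 0.001, "dz": 0.1215, "roll": -0.005, "hand": 0.06}, {"dx": -0.0025, "dy": 0.001, "dz": 0.1215, "roll": -0.005, "hand": 0.02}, {"dx": -0.0025, "dy": 0.001, "dz": 0.1215, "roll": -0.005, "hand": 0.02}, {"dx": -0.0025, "dy": 0.001, "dz": 0.1215, "roll": -0.005, "hand": 0.02}, {"dx": -0.0025, "dy": 0.001, "dz": 0.1215, "roll": -0.005, "hand": 0.02}, {"dx": -0.0025, "dy": 0.001, "dz": 0.1215, "roll": -0.005, "hand": 0.02}, {"dx": -0.0025, "dy": 0.001, "dz": 0.1215, "roll": -0.005, "hand": 0.02}, {"dx": -0.0025, "dy": 0.001, "dz": 0.1215, "roll": -0.005, "hand": 0.02}, {"dx": -0.0025, "dy": 0.001, "dz": 0.1215, "roll": -0.005, "hand": 0.02}], "force": 60}}

```text
time: 33.97
ee_pos: [0.57, 0.2228, 0.1851]
tcp_rot: [180.0, -1.6, 93.2]
wrist_force: [0.0, -0.8, 7.2]
opening: 0.0258
```

```bash
python3 -c "
from h import *
g,R,o=gp();print(o['tcp_rot'],o['wrist_force'],o['opening'])
go(.5682,.2258,.15,93); go(.5835,-.32,.15,82.6)"
```

```text
[179.95144917  -1.62363616  93.16580205] [ 0.01788896 -0.76799852  7.18692926] 0.02582520901892273
now [0.5699 0.2272 0.0302] 93.2 to [ 0.5682  0.2258  0.15   93.    ] dx 0.0021 dy -0.0016 dz -0.1198 roll 0.0029 rows>=2.9 q6 107.9
now [0.5699 0.2272 0.0302] 93.2 to [ 0.5835 -0.32    0.15   82.6   ] dx -0.5435 dy -0.0165 dz -0.1353 roll 0.1844 rows>=13.4 q6 107.9
```

Request:
{"api": "drive_tool", "payload": {"plan": [{"dx": 0, "dy": 0, "dz": -0.01, "roll": 0, "hand": 0.02}, {"dx": 0.001, "dy": 0, "dz": -0.03, "roll": 0, "hand": 0.02}, {"dx": 0.002, "dy": 0, "dz": -0.06, "roll": 0, "hand": 0.02}, {"dx": 0.002, "dy": 0, "dz": -0.1, "roll": 0, "hand": 0.02}, {"dx": 0, "dy": 0, "dz": -0.125, "roll": 0, "hand": 0.02}, {"dx": -0.035, "dy": -0.001, "dz": -0.13, "roll": 0.02, "hand": 0.02}, {"dx": -0.075, "dy": -0.002, "dz": -0.13, "roll": 0.05, "hand": 0.02}, {"dx": -0.115, "dy": -0.003, "dz": -0.13, "roll": 0.1, "hand": 0.02}, {"dx": -0.155, "dy": -0.005, "dz": -0.13, "roll": 0.15, "hand": 0.02}, {"dx": -0.195, "dy": -0.006, "dz": -0.13, "roll": 0.184, "hand": 0.02}, {"dx": -0.235, "dy": -0.007, "dz": -0.13, "roll": 0.184, "hand": 0.02}, {"dx": -0.275, "dy": -0.008, "dz": -0.135, "roll": 0.184, "hand": 0.02}, {"dx": -0.315, "dy": -0.01, "dz": -0.135, "roll": 0.184, "hand": 0.02}, {"dx": -0.355, "dy": -0.011, "dz": -0.135, "roll": 0.184, "hand": 0.02}, {"dx": -0.395, "dy": -0.012, "dz": -0.135, "roll": 0.184, "hand": 0.02}, {"dx": -0.435, "dy": -0.013, "dz": -0.135, "roll": 0.184, "hand": 0.02}, {"dx": -0.475, "dy": -0.014, "dz": -0.135, "roll": 0.184, "hand": 0.02}, {"dx": -0.51, "dy": -0.016, "dz": -0.135, "roll": 0.184, "hand": 0.02}, {"dx": -0.543, "dy": -0.0165, "dz": -0.135, "roll": 0.184, "hand": 0.02}, {"dx": -0.543, "dy": -0.0165, "dz": -0.135, "roll": 0.184, "hand": 0.02}]}}

```text
time: 35.63
ee_pos: [0.5825, -0.3291, 0.303]
tcp_rot: [-179.6, -1.4, 82.4]
wrist_force: [1.5, -0.1, 0.3]
opening: 0.0262
```

```bash
python3 tray.py; python3 -c "
from h import *
W=fcloud(dict(np.load('/tmp/w1.npz')));x,y,z=W[...,0],W[...,1],W[...,2]
for a in np.arange(.6,.69,.01):
  m=(abs(x-a)<.005)&(y<-.27)&(y>-.41)&(z>.04); print(a.round(3),m.sum(),np.nanmax(z[m]).round(3) if m.any() else 0)
go(.583,-.3385,.07,82.6);go(.583,-.3385,.036,82.6)"
```

```text
[ 0.58197723 -0.32511997  0.14802754] [-179.59619883   -1.44852112   82.36073229] 0.026150857546265626 35.6333
held in tool: x -0.0142..0.0119 z min 0.1206 med 0.1642 n 3567
part [199. 233.] 1012 [ 513.1 -329.9] [27.8 28. ] 80.8
part [202. 287.] 798 [ 504.7 -383.1] [29.  27.9] 81.7
tray [234. 234.] 8374 [ 542.6 -368.6] [130.2 130.4] 82.7
tray [274. 337.] 1319 [ 562.7 -450.6] [48.2 71. ] 80.3
floor [213. 225.] 152 [ 512.9 -332.1] [31.6 32.4] 81.5
floor [280. 229.] 1293 [ 580.5 -341.1] [31.3 33.2] 82.7
floor [211. 269.] 132 [ 508.4 -371.3] [12.8 33.1] 62.4
floor [279. 326.] 690 [ 567.5 -446.9] [26.8 33.1] 82.6
0.6 0 0
0.61 0 0
0.62 0 0
0.63 125 0.044
0.64 453 0.044
0.65 409 0.057
0.66 1203 0.063
0.67 1824 0.067
0.68 667 0.07
now [ 0.5822 -0.3226  0.1482] 82.4 to [ 5.830e-01 -3.385e-01  7.000e-02  8.260e+01] dx -0.0177 dy 0.0035 dz 0.0777 roll -0.0033 rows>=1.9 q6 68.1
now [ 0.5822 -0.3226  0.1482] 82.4 to [ 5.830e-01 -3.385e-01  3.600e-02  8.260e+01] dx -0.0186 dy 0.0037 dz 0.1117 roll -0.0033 rows>=2.7 q6 68.1
```

Request:
{"api": "drive_tool", "payload": {"plan": [{"dx": -0.01, "dy": 0.002, "dz": 0.03, "roll": -0.003, "hand": 0.02}, {"dx": -0.0177, "dy": 0.0035, "dz": 0.06, "roll": -0.003, "hand": 0.02}, {"dx": -0.0177, "dy": 0.0035, "dz": 0.0777, "roll": -0.003, "hand": 0.02}, {"dx": -0.0177, "dy": 0.0035, "dz": 0.0777, "roll": -0.003, "hand": 0.02}, {"dx": -0.0177, "dy": 0.0035, "dz": 0.0777, "roll": -0.003, "hand": 0.02}, {"dx": -0.0177, "dy": 0.0035, "dz": 0.0777, "roll": -0.003, "hand": 0.02}]}}

```text
time: 36.18
ee_pos: [0.5848, -0.3393, 0.2273]
tcp_rot: [-179.7, -1.5, 82.8]
wrist_force: [-0.0, 0.4, 0.1]
opening: 0.0265
```

```bash
python3 -c "
from h import *
go(.583,-.3385,.0355,82.6)
from workcell import bot
c=bot.camera('top');go(.583,-.3385,.0355,82.6)"
```

```text
now [ 0.5845 -0.3352  0.0723] 82.8 to [ 5.830e-01 -3.385e-01  3.550e-02  8.260e+01] dx -0.0044 dy -0.0009 dz 0.0367 roll 0.0042 rows>=0.9 q6 66.8
now [ 0.5847 -0.3354  0.0727] 82.8 to [ 5.830e-01 -3.385e-01  3.550e-02  8.260e+01] dx -0.0042 dy -0.0012 dz 0.0371 roll 0.0042 rows>=0.9 q6 66.8
```

Request:
{"api": "drive_tool", "payload": {"plan": [{"dx": -0.0038, "dy": -0.0003, "dz": 0.01, "roll": 0.003, "hand": 0.02}, {"dx": -0.004, "dy": -0.0003, "dz": 0.02, "roll": 0.003, "hand": 0.02}, {"dx": -0.0042, "dy": -0.0003, "dz": 0.028, "roll": 0.003, "hand": 0.02}, {"dx": -0.0042, "dy": -0.0003, "dz": 0.033, "roll": 0.003, "hand": 0.02}, {"dx": -0.0042, "dy": -0.0003, "dz": 0.0365, "roll": 0.003, "hand": 0.02}, {"dx": -0.0042, "dy": -0.0003, "dz": 0.0365, "roll": 0.003, "hand": 0.02}, {"dx": -0.0042, "dy": -0.0003, "dz": 0.0365, "roll": 0.003, "hand": 0.02}]}}

```text
time: 36.82
ee_pos: [0.5831, -0.3429, 0.1901]
tcp_rot: [-179.6, -1.5, 82.6]
wrist_force: [-5.2, 2.1, 14.3]
opening: 0.0258
```

Request:
{"api": "drive_tool", "payload": {"plan": [{"dx": 0, "dy": 0, "dz": 0, "roll": 0, "hand": 0.042}, {"dx": 0, "dy": 0, "dz": 0, "roll": 0, "hand": 0.042}, {"dx": 0, "dy": 0, "dz": 0, "roll": 0, "hand": 0.042}, {"dx": 0, "dy": 0, "dz": 0, "roll": 0, "hand": 0.042}, {"dx": 0, "dy": 0, "dz": -0.02, "roll": 0, "hand": 0.042}, {"dx": 0.001, "dy": 0, "dz": -0.05, "roll": 0, "hand": 0.042}, {"dx": 0.002, "dy": 0, "dz": -0.09, "roll": 0, "hand": 0.06}, {"dx": 0.003, "dy": 0, "dz": -0.12, "roll": 0, "hand": 0.06}, {"dx": 0.003, "dy": 0, "dz": -0.12, "roll": 0, "hand": 0.06}]}}

```text
time: 37.57
ee_pos: [0.5848, -0.3435, 0.316]
tcp_rot: [179.9, -1.3, 82.6]
wrist_force: [0.8, -0.7, 0.6]
opening: 0.0599
```

```bash
python3 tray.py; python3 -c "
from h import *
go(.5791,.2935,.15,93.8);"
```

```text
[ 0.58544963 -0.3400294   0.16100044] [179.91020689  -1.31726239  82.63529503] 0.059907644843740115 37.5667
part [193. 212.] 990 [ 512.6 -330. ] [27.7 28.3] 82.9
part [272. 213.] 1059 [ 580.5 -340.4] [28.5 28.3] 82.0
part [195. 264.] 650 [ 504.7 -383.1] [27.6 28.6] 83.8
part [273. 266.] 862 [ 574.7 -390.4] [27.6 27.9] 82.9
tray [242. 245.] 13551 [ 540.6 -387. ] [167.2 130.8] 82.8
floor [206. 203.] 173 [ 512.6 -332. ] [32.6 32.2] 83.9
floor [272. 201.] 239 [ 580.6 -340.4] [32.  33.1] 82.5
floor [208. 254.] 209 [ 505.9 -383.8] [31.7 32.2] 83.1
floor [270. 256.] 153 [ 573.8 -392.2] [31.1 32.6] 83.4
floor [219. 308.] 146 [ 512.6 -438.8] [30.   9.8] 73.0
floor [272. 306.] 752 [ 567.5 -444.9] [31.  34.3] 85.5
now [ 0.585  -0.3398  0.1576] 82.6 to [ 0.5791  0.2935  0.15   93.8   ] dx 0.6269 dy -0.0871 dz 0.0229 roll -0.1950 rows>=15.2 q6 66.7
```

Pocket 6 is filled and dead centre. Now the third part.

Request:
{"api": "drive_tool", "payload": {"plan": [{"dx": 0.627, "dy": -0.087, "dz": 0.023, "roll": -0.195, "hand": 0.06}, {"dx": 0.627, "dy": -0.087, "dz": 0.023, "roll": -0.195, "hand": 0.06}, {"dx": 0.627, "dy": -0.087, "dz": 0.023, "roll": -0.195, "hand": 0.06}, {"dx": 0.627, "dy": -0.087, "dz": 0.023, "roll": -0.195, "hand": 0.06}, {"dx": 0.627, "dy": -0.087, "dz": 0.023, "roll": -0.195, "hand": 0.06}, {"dx": 0.627, "dy": -0.087, "dz": 0.023, "roll": -0.195, "hand": 0.06}, {"dx": 0.627, "dy": -0.087, "dz": 0.023, "roll": -0.195, "hand": 0.06}, {"dx": 0.627, "dy": -0.087, "dz": 0.023, "roll": -0.195, "hand": 0.06}, {"dx": 0.627, "dy": -0.087, "dz": 0.023, "roll": -0.195, "hand": 0.06}, {"dx": 0.627, "dy": -0.087, "dz": 0.023, "roll": -0.195, "hand": 0.06}, {"dx": 0.627, "dy": -0.087, "dz": 0.023, "roll": -0.195, "hand": 0.06}, {"dx": 0.627, "dy": -0.087, "dz": 0.023, "roll": -0.195, "hand": 0.06}, {"dx": 0.627, "dy": -0.087, "dz": 0.023, "roll": -0.195, "hand": 0.06}, {"dx": 0.627, "dy": -0.087, "dz": 0.023, "roll": -0.195, "hand": 0.06}, {"dx": 0.627, "dy": -0.087, "dz": 0.023, "roll": -0.195, "hand": 0.06}, {"dx": 0.627, "dy": -0.087, "dz": 0.023, "roll": -0.195, "hand": 0.06}, {"dx": 0.627, "dy": -0.087, "dz": 0.023, "roll": -0.195, "hand": 0.06}, {"dx": 0.627, "dy": -0.087, "dz": 0.023, "roll": -0.195, "hand": 0.06}, {"dx": 0.627, "dy": -0.087, "dz": 0.023, "roll": -0.195, "hand": 0.06}]}}

```text
time: 39.2
ee_pos: [0.5784, 0.2891, 0.302]
tcp_rot: [-179.8, -1.5, 93.7]
wrist_force: [-0.3, 0.1, 0.0]
opening: 0.0599
```

```bash
python3 parts.py; python3 -c "
from h import *
go(.5791,.2935,.027,93.8);"
```

```text
[-179.85975696   -1.55184234   93.70660831] 0.05976378612067166 39.25
[279. 216.] 1104 [579.  293.7] [27.3 28.2] 3.3
now [0.5779 0.2929 0.1474] 93.7 to [5.791e-01 2.935e-01 2.700e-02 9.380e+01] dx -0.0027 dy 0.0015 dz 0.1204 roll -0.0016 rows>=2.9 q6 112.6
```

Request:
{"api": "drive_tool", "payload": {"plan": [{"dx": 0, "dy": 0.001, "dz": 0.03, "roll": 0, "hand": 0.06}, {"dx": -0.001, "dy": 0.001, "dz": 0.06, "roll": 0, "hand": 0.06}, {"dx": -0.002, "dy": 0.001, "dz": 0.09, "roll": 0, "hand": 0.06}, {"dx": -0.0025, "dy": 0.001, "dz": 0.11, "roll": 0, "hand": 0.06}, {"dx": -0.0027, "dy": 0.001, "dz": 0.1205, "roll": 0, "hand": 0.06}, {"dx": -0.0027, "dy": 0.001, "dz": 0.1205, "roll": 0, "hand": 0.06}, {"dx": -0.0027, "dy": 0.001, "dz": 0.1205, "roll": 0, "hand": 0.06}, {"dx": -0.0027, "dy": 0.001, "dz": 0.1205, "roll": 0, "hand": 0.02}, {"dx": -0.0027, "dy": 0.001, "dz": 0.1205, "roll": 0, "hand": 0.02}, {"dx": -0.0027, "dy": 0.001, "dz": 0.1205, "roll": 0, "hand": 0.02}, {"dx": -0.0027, "dy": 0.001, "dz": 0.1205, "roll": 0, "hand": 0.02}, {"dx": -0.0027, "dy": 0.001, "dz": 0.1205, "roll": 0, "hand": 0.02}, {"dx": -0.0027, "dy": 0.001, "dz": 0.1205, "roll": 0, "hand": 0.02}, {"dx": -0.0027, "dy": 0.001, "dz": 0.1205, "roll": 0, "hand": 0.02}, {"dx": -0.0027, "dy": 0.001, "dz": 0.1205, "roll": 0, "hand": 0.02}], "force": 60}}

```text
time: 40.5
ee_pos: [0.5796, 0.291, 0.1843]
tcp_rot: [179.9, -1.6, 93.8]
wrist_force: [-0.7, 0.2, 6.8]
opening: 0.0263
```

```bash
python3 -c "
from h import *
g,R,o=gp();print(o['tcp_rot'],o['wrist_force'],o['opening'])
go(.55,-.1,.15,82.6); go(.502,-.415,.15,82.6)"
```

```text
[179.93543728  -1.63911222  93.80017156] [-0.67973432  0.21491746  6.80276306] 0.02634478974299872
now [0.5795 0.2955 0.0294] 93.8 to [ 0.55 -0.1   0.15 82.6 ] dx -0.3890 dy -0.0555 dz -0.1318 roll 0.1955 rows>=9.9 q6 112.6
now [0.5795 0.2955 0.0294] 93.8 to [ 0.502 -0.415  0.15  82.6  ] dx -0.7000 dy -0.1242 dz -0.1408 roll 0.1955 rows>=17.4 q6 112.6
```

Request:
{"api": "drive_tool", "payload": {"plan": [{"dx": 0, "dy": 0, "dz": -0.01, "roll": 0, "hand": 0.02}, {"dx": 0.001, "dy": 0, "dz": -0.03, "roll": 0, "hand": 0.02}, {"dx": 0.002, "dy": 0, "dz": -0.06, "roll": 0, "hand": 0.02}, {"dx": 0.002, "dy": 0, "dz": -0.1, "roll": 0, "hand": 0.02}, {"dx": 0, "dy": 0, "dz": -0.125, "roll": 0, "hand": 0.02}, {"dx": -0.035, "dy": -0.005, "dz": -0.13, "roll": 0.02, "hand": 0.02}, {"dx": -0.075, "dy": -0.012, "dz": -0.13, "roll": 0.05, "hand": 0.02}, {"dx": -0.115, "dy": -0.018, "dz": -0.13, "roll": 0.1, "hand": 0.02}, {"dx": -0.155, "dy": -0.025, "dz": -0.13, "roll": 0.15, "hand": 0.02}, {"dx": -0.195, "dy": -0.032, "dz": -0.13, "roll": 0.195, "hand": 0.02}, {"dx": -0.235, "dy": -0.04, "dz": -0.13, "roll": 0.195, "hand": 0.02}, {"dx": -0.275, "dy": -0.047, "dz": -0.135, "roll": 0.195, "hand": 0.02}, {"dx": -0.315, "dy": -0.055, "dz": -0.135, "roll": 0.195, "hand": 0.02}, {"dx": -0.355, "dy": -0.063, "dz": -0.135, "roll": 0.195, "hand": 0.02}, {"dx": -0.395, "dy": -0.07, "dz": -0.135, "roll": 0.195, "hand": 0.02}, {"dx": -0.435, "dy": -0.077, "dz": -0.135, "roll": 0.195, "hand": 0.02}, {"dx": -0.475, "dy": -0.085, "dz": -0.135, "roll": 0.195, "hand": 0.02}, {"dx": -0.515, "dy": -0.092, "dz": -0.14, "roll": 0.195, "hand": 0.02}, {"dx": -0.545, "dy": -0.097, "dz": -0.14, "roll": 0.195, "hand": 0.02}, {"dx": -0.56, "dy": -0.1, "dz": -0.14, "roll": 0.195, "hand": 0.02}]}}

```text
time: 42.17
ee_pos: [0.516, -0.2815, 0.3079]
tcp_rot: [-179.6, -1.5, 82.5]
wrist_force: [1.0, 0.3, -0.8]
opening: 0.0261
```

```bash
python3 tray.py; python3 -c "
from h import *
go(.502,-.4335,.07,82.6)"
```

```text
[ 0.51557513 -0.2774146   0.15291481] [-179.64717201   -1.47131121   82.46340584] 0.026074910471719004 42.1667
held in tool: x -0.0149..0.0115 z min 0.1337 med 0.1634 n 3552
part [359. 272.] 855 [ 580.9 -340. ] [28.3 28. ] 82.6
part [357. 311.] 319 [ 576.5 -384.4] [16.3 27. ] 82.3
part [281. 325.] 464 [ 504.3 -387.1] [20.7 28. ] 82.1
tray [334. 260.] 4865 [ 545.8 -348.5] [ 89.7 130.6] 82.8
tray [280. 350.] 1916 [ 501.  -425.5] [80.9 63.7] 84.5
floor [350. 259.] 119 [ 581.7 -341. ] [30.6 32.4] 83.5
floor [283. 351.] 620 [ 499.8 -437.4] [28.9 33.3] 83.8
now [ 0.5154 -0.2782  0.1525] 82.4 to [ 5.020e-01 -4.335e-01  7.000e-02  8.260e+01] dx -0.1578 dy 0.0077 dz 0.0784 roll -0.0032 rows>=4.2 q6 68.7
```

Request:
{"api": "drive_tool", "payload": {"plan": [{"dx": -0.035, "dy": 0.002, "dz": 0, "roll": 0, "hand": 0.02}, {"dx": -0.075, "dy": 0.004, "dz": 0, "roll": 0, "hand": 0.02}, {"dx": -0.115, "dy": 0.006, "dz": 0, "roll": 0, "hand": 0.02}, {"dx": -0.145, "dy": 0.0077, "dz": 0.01, "roll": 0, "hand": 0.02}, {"dx": -0.1578, "dy": 0.0077, "dz": 0.03, "roll": 0, "hand": 0.02}, {"dx": -0.1578, "dy": 0.0077, "dz": 0.06, "roll": 0, "hand": 0.02}, {"dx": -0.1578, "dy": 0.0077, "dz": 0.0784, "roll": 0, "hand": 0.02}, {"dx": -0.1578, "dy": 0.0077, "dz": 0.0784, "roll": 0, "hand": 0.02}, {"dx": -0.1578, "dy": 0.0077, "dz": 0.0784, "roll": 0, "hand": 0.02}, {"dx": -0.1578, "dy": 0.0077, "dz": 0.0784, "roll": 0, "hand": 0.02}]}}

```text
time: 43.05
ee_pos: [0.5046, -0.4331, 0.2263]
tcp_rot: [-179.7, -1.5, 82.7]
wrist_force: [0.9, -0.3, -0.6]
opening: 0.0262
```

```bash
python3 -c "
from h import *
g,R,o=gp();print(o['opening'])
go(.5018,-.4333,.0352,82.6)
from workcell import bot
c=bot.camera('top');go(.5018,-.4333,.0352,82.6)"
```

```text
0.026170599704099375
now [ 0.5042 -0.429   0.0714] 82.7 to [ 5.018e-01 -4.333e-01  3.520e-02  8.260e+01] dx -0.0055 dy -0.0017 dz 0.0360 roll 0.0012 rows>=0.9 q6 56.5
now [ 0.5044 -0.4293  0.0718] 82.7 to [ 5.018e-01 -4.333e-01  3.520e-02  8.260e+01] dx -0.0052 dy -0.0019 dz 0.0365 roll 0.0011 rows>=0.9 q6 56.5
```

Request:
{"api": "drive_tool", "payload": {"plan": [{"dx": -0.0047, "dy": -0.001, "dz": 0.01, "roll": 0.001, "hand": 0.02}, {"dx": -0.0049, "dy": -0.001, "dz": 0.02, "roll": 0.001, "hand": 0.02}, {"dx": -0.0052, "dy": -0.001, "dz": 0.028, "roll": 0.001, "hand": 0.02}, {"dx": -0.0052, "dy": -0.001, "dz": 0.033, "roll": 0.001, "hand": 0.02}, {"dx": -0.0052, "dy": -0.001, "dz": 0.0365, "roll": 0.001, "hand": 0.02}, {"dx": -0.0052, "dy": -0.001, "dz": 0.0365, "roll": 0.001, "hand": 0.02}, {"dx": -0.0052, "dy": -0.001, "dz": 0.0365, "roll": 0.001, "hand": 0.02}]}}

```text
time: 43.68
ee_pos: [0.5019, -0.4375, 0.1893]
tcp_rot: [-179.6, -1.5, 82.5]
wrist_force: [-5.3, 3.7, 12.3]
opening: 0.0259
```

Request:
{"api": "drive_tool", "payload": {"plan": [{"dx": 0, "dy": 0, "dz": 0, "roll": 0, "hand": 0.042}, {"dx": 0, "dy": 0, "dz": 0, "roll": 0, "hand": 0.042}, {"dx": 0, "dy": 0, "dz": 0, "roll": 0, "hand": 0.042}, {"dx": 0, "dy": 0, "dz": 0, "roll": 0, "hand": 0.042}, {"dx": 0, "dy": 0, "dz": -0.02, "roll": 0, "hand": 0.042}, {"dx": 0.001, "dy": 0, "dz": -0.05, "roll": 0, "hand": 0.042}, {"dx": 0.002, "dy": 0, "dz": -0.09, "roll": 0, "hand": 0.06}, {"dx": 0.003, "dy": 0, "dz": -0.13, "roll": 0, "hand": 0.06}, {"dx": 0.003, "dy": 0, "dz": -0.17, "roll": 0, "hand": 0.06}, {"dx": 0.003, "dy": 0, "dz": -0.2, "roll": 0, "hand": 0.06}, {"dx": 0.003, "dy": 0, "dz": -0.2, "roll": 0, "hand": 0.06}, {"dx": 0.003, "dy": 0, "dz": -0.2, "roll": 0, "hand": 0.06}]}}

```text
time: 44.68
ee_pos: [0.5034, -0.4402, 0.3897]
tcp_rot: [-179.8, -1.4, 82.6]
wrist_force: [0.0, -0.4, -0.3]
opening: 0.06
```

```bash
sed -i 's/\[ *0.0*\]//' tray.py; python3 tray.py; python3 - <<'E'
from h import *
from workcell import bot
c=bot.camera("wrist"); W=fcloud(c); x,y,z=W[...,0],W[...,1],W[...,2]
C=np.array([.5406,-.387]); a=np.radians(-7.3); Q=np.array([[np.cos(a),-np.sin(a)],[np.sin(a),np.cos(a)]])
for m,s,ce in comps((z>.021)&(z<.031)&(x>.45)&(x<.63)&(y<-.28)&(y>-.49),60):
    P=W[m]; A=np.c_[P[:,:2]-P[:,:2].mean(0),np.ones(len(P))]; f=np.linalg.lstsq(A,P[:,2],rcond=None)[0]
    print("tray xy",(Q.T@(np.array(rect(P)[0])/1000-C)*1000).round(1),"top z",f[2].round(4),"tilt deg",np.degrees(np.hypot(*f[:2])).round(2))
m=(abs(x-.41)<.06)&(abs(y+.168)<.03)&(z>.047)&(z<.065); print("handle",rect(W[m]) if m.any() else 0)
look("top",box=(.55,.8,.02,.39)); W=cloud(bot.camera("top")); x,y,z=W[...,0],W[...,1],W[...,2]
m=(abs(x-.4)<.05)&(abs(y-.447)<.04)&(z>.012)&(z<.06)&(y>.42); print("loupe",rect(W[m]))
cv2.imwrite("pics/fin.png",np.vstack([cv2.resize(c["frame"],(560,420))])[:,:,::-1])
E
```

```text
[ 0.50331911 -0.43637057  0.23479586] [-179.76917624   -1.40792081   82.56027353] 0.059994227950705865 44.6833
part [274.  92.] 721 [ 512.2 -330.7] [27.2 27.5] 82.8
part [340.  94.] 710 [ 580.7 -340.6] [28.6 28.6] 84.8
part [340. 143.] 698 [ 574.6 -391. ] [27.8 28.7] 80.6
part [273. 143.] 719 [ 504.2 -384. ] [28.4 26. ] 82.8
part [274. 191.] 682 [ 499.1 -435. ] [28.2 27.9] 83.0
tray [306. 139.] 12432 [ 540.6 -387. ] [165.9 131.4] 82.7
floor [280. 101.] 178 [ 513.5 -331.4] [32.  32.4] 82.7
floor [328.  94.] 112 [ 575.8 -339. ] [33.9 21.4] 81.5
floor [281. 135.] 237 [ 506.9 -383. ] [33.  32.5] 82.6
floor [330. 136.] 126 [ 575.  -391.5] [32.4 32.4] 83.9
floor [276. 182.] 174 [ 499.6 -435. ] [31.6 32.9] 82.3
floor [335. 188.] 765 [ 568.1 -443.8] [31.7 32.5] 82.1
tray xy [-34.8  52.6] top z 0.0261 tilt deg 0.37
tray xy [33.6 51.2] top z 0.026 tilt deg 0.93
tray xy [-36.5  -1.7] top z 0.026 tilt deg 0.37
tray xy [34.4  0.5] top z 0.0259 tilt deg 1.41
tray xy [-34.9 -52.6] top z 0.0259 tilt deg 0.84
handle 0
top [253 178  15  11 119] [629.3  51.2] [49.8 34.6] 81.3 [0.6284 0.0511 0.0185]
loupe (array([412.2, 450.9]), array([93.4, 37.3]), 21.5)
```

View pics/fin.png

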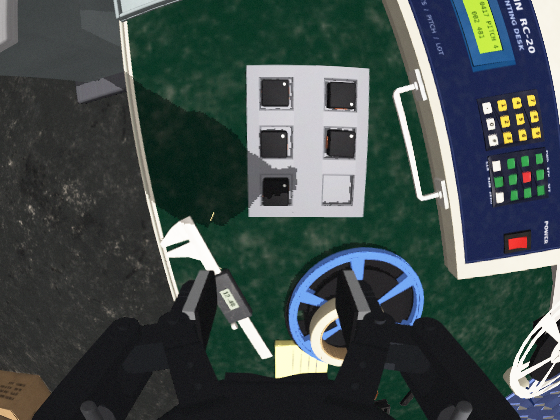

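```bash
python3 - <<'E'
from h import *
from workcell import bot
s=look("scene",box=(.5,.8,.02,.39)); W=cloud(s); x,y,z=W[...,0],W[...,1],W[...,2]
m=(abs(x-.4)<.04)&(abs(y-.447)<.04)&(z>.02)&(z<.06); m=max(comps(m),key=lambda t:t[1][4])[0]; print("loupe",rect(W[m]))
W=cloud(bot.camera("top")); x,y,z=W[...,0],W[...,1],W[...,2]
m=(x>.34)&(x<.5)&(abs(y+.165)<.04)&(z>.044)&(z<.065); print("hook handle",rect(W[m]),W[m].mean(0))
bot.job_done()
E
```

```text
scene [240 202  20  14 169] [631.8  48.8] [54.4 37.8] 79.3 [0.6277 0.0518 0.0191]
scene [196 207  19  12  95] [716.2 142.9] [62.9 10.8] 8.5 [0.7097 0.1421 0.0194]
loupe (array([401. , 446.6]), array([33.5, 31.2]), 3.5)
hook handle (array([ 422.9, -164.7]), array([104. ,  25.5]), 3.3) [ 0.41050487 -0.16491031  0.05167603]
the job is handed in; nothing more can be done
```

The job is done and handed in. I found three dropped inductors under the riser, hooked all three out onto the open bench, and only then gripped them. They are now in pockets 1, 2 and 6 of the component tray. The hook lies level in its tray with the blade toward the +x end.

**Last checks**
- **Tray parts:** all five tops read 25.9–26.1 mm with no more than about 1.4° of tilt. Offsets from the pocket points are about 1–1.1 mm in pockets 1 and 6. Pocket 2 is about 3 mm off (limit 5 mm).
- **Parts already there:** the ones in pockets 3 and 5 are within about 1 mm of their pocket points.
- **Hook:** the close view after release put the handle at (0.410, -0.167), against (0.411, -0.168) at the start. The final top view put the handle's rectangle 12 mm further along x, but that mask picked up part of the rod. Its mean position still agreed with the close view.
- **Bystanders:** the steel block and the loupe are where they started, to about 1–2 mm. One coarse top-view reading of the loupe caught something else, but the scene camera confirmed it.
- **Under the riser:** no parts left, only the side panel showing.

**What went wrong along the way**
- My first grasp of the hook ran the last joint to its limit. I set the hook down on the open bench and regrasped it half a turn round. This left a 1.6° tool tilt, which I allowed for in the later moves.
- One part was knocked next to another while still under the riser. I pulled that pair together, and it slid off the blade near the riser's front edge and needed a second pull.

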